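Clear the seal groove of the cap chest and close it on its folding stay

ROBOT

A 6-joint arm with a two-finger parallel gripper is mounted at the origin on a cart in front of the work surface, level with it; the furniture and walls round the work are solid. World frame = base frame: x ahead of the robot, y to its left, z up, the work surface at z = 0. Lengths are in m, angles in rad, forces in N, time in s.
With the tool pointing down it reaches from about 0.375 to 0.975 m from the base axis. Payload 3.8 kg.
Tool frame: the origin (TCP) lies on the centre line of the jaws, within the pads' length; the fingertips stand 25 mm ahead of it and the grasp point (between the pads) lies 6 mm ahead of it; y points along the fingers, z is the direction in which the jaws open and shut, and the axes are right-handed (so a half turn about y gives the same grasp; the last joint's range is limited). The gripper opens to 85 mm and grips with 20 to 120 N. Pads are 22 mm wide; open, the fingers measure 114 mm over their backs; the gripper's body (76 mm by 85 mm) begins 54 mm behind the grasp point. The pads swing forward as they close: fully open they stand 13 mm farther back than shut.
Start: joints at [-1.387, 0.264, 1.604, -0, 1.274, -0.037], TCP at [0.148, -0.659, 0.256] pointing down, gripper open.
Joint ranges: [-2.63, 2.63], [-0.94, 2.18], [0.31, 2.57], [-1.31, 4.45], [0, 2.66], [-2.55, 2.55]. Speed limits (rad/s): [2.57, 2.57, 3.14, 3.14, 3.14, 3.14].

INTERFACE

Orientations are given as a rotation vector (axis times angle).
In Python, from workcell import bot gives the robot as it stands.
- The arm moves only by the shell command python3 -m jog 'ROWS' [FORCE]. ROWS is JSON, a list of rows, each a list of 5 numbers: the shift along the world's x, y, z in mm, then the turn about the world's z in degrees, then the finger opening in mm, from 0 to 85.4. A call has exactly 10 rows; each row is the pose to reach, as a shift and turn from the pose commanded when the call began; what a row does not reach only later rows make up. A row lasts 1/8 s, in which the tool goes at most 62.5 mm and 10.7 degrees, less where a joint would pass 70% of its speed; a pose out of reach is approached as far as the arm can. A call with a gripper value outside its range is refused whole. The fingers move at their own pace and stop on an object; FORCE is the grip in N (left out, the last holds). Time passes only in rows, so rows that repeat a pose let the fingers close, or fill a call up. It gives the time, the measured TCP pose, the force and the opening at its end, in the units of the state.
- bot.read_state(): the state, without advancing time (a new reading comes with each control period).
- bot.read_camera(name): name is "scene" or "top"; returns a dict with "pixels" (384x512x3 uint8, red, green, blue), "fx", "fy", "cx", "cy" (pixels), "dist" ([k1, k2, p1, p2, k3] as OpenCV has them; the pictures are not rectified), "R" (3x3) and "t" (3): a world point X has camera coordinates R X + t. Camera axes: x right, y down, z forward; pixel columns grow to the right and rows downward; lengths in m; the calibration is good to about 2 mm. A picture is of the moment at which its call begins. There is no depth.
- bot.finish_job(): hands the job in, once; it reports no verdict.
The state is a dict: "time": time; "q": joint angles; "joint_vel": joint speeds; "joint_torque": joint torques, N m; "tool_pos": TCP position; "tcp_rot": TCP orientation; "wrist_force": force on the tool from outside, world axes, zero at the start; "torque": the same for the moment, N m; "width": opening from 0.0 (shut) to 1.0 (fully open).
Only numpy, scipy, OpenCV 4.12 (cv2) and the standard library are available. Lean on these libraries where they do the work, as an engineer would, in place of code of your own. Each camera call takes 0.05 s, during which the arm holds its last target.

TASK

Take the T-handled scraper from its rest and run its tip along the seal groove in the chest's rim: start at the groove's end on the left side, go forward round the front left corner and along the front to the end at the right, keeping the tip down on the groove's floor all along and slowly, about 5 cm a second and never over 12. Lay the scraper back in its rest and let go, then push the knee of the locked folding stay in to break it, and lower the lid fully shut without slamming it. Leave everything else standing where it is.

Things in the scene. Friction and masses are not known exactly. Their poses are not given: they have to be found in the camera images.
- chest: Steel cap chest, fixed, 200 (x) x 220 (y) x 80 mm high. Origin: centre of underside; x from the front (robot side) to the hinge, y left, z up. L-shaped open groove in its rim, 14 mm wide, 8 deep, dark floor 72 mm up: along the left rim at y = 95 from its end wall at x = -22 forward to x = -85, square corner, then along the front rim at x = -85 to its end wall at y = -88. Lips 8 mm thick.
- groove_start (a point): Point on the groove floor's centre line where the pass begins, 10 mm from its end wall on the left rim: chest frame (-32, 95, 72) mm.
- groove_corner (a point): Point on the groove floor's centre line at the front left corner: chest frame (-85, 95, 72) mm.
- groove_end (a point): Point on the groove floor's centre line where the pass ends, 10 mm from its end wall at the right of the front rim: chest frame (-85, -78, 72) mm.
- scraper: Loose T-handled scraper, 0.09 kg. Grey bar 110 mm long (its x), 22 wide (y), 26 high; from its middle a 12 mm steel stem goes straight down, tapering to a ball tip of 8 mm diameter. Origin: lowest point of the tip, z up along the stem. Bar's underside 65, middle 78, top 91 mm above it. It hangs in its rest by the bar; take it across the bar's middle, above the stem.
- rest: Fixed steel rest: base 130 x 70 x 8 mm, two upright cheeks (8 mm thick, at x = +-42, 60 wide, 80 high) that carry the ends of the bar, each with ears 12 mm higher at both sides (30 mm clear between). Origin: centre of underside; x along the bar. The scraper lies right with its origin 15 mm straight above the rest's origin and the bar along x, either way round.
- lid (a joint): Lid hinge, rad: 0 = open (78 degrees up), 1.36 = shut (stop). Cannot close while the stay is locked. Once the stay is broken the stiff hinge holds it anywhere; some 3 N at the edge moves it. Steel plate, 220 mm wide, 196 from hinge to front edge, 7 to 8.5 thick, a 10 mm bead on the front edge; can be pushed with fingertips on its outer face.
- lid_hinge (a point): Point on the lid's hinge axis, middle of its width; the axis runs along the chest's y at the far side, chest frame (98, 0, 84) mm.
- lid_edge (a point): Middle of the lid's front edge, on its outer face (the face away from the robot while open, on top when shut), 196 mm from the hinge axis.
- knee_knob (a point): Push point on the stay's knee bar: black rod, 16 mm thick, along the chest's y from -126 to -198 mm (this point at -182), 66 mm above the rim while locked. Flat 95 mm links; the lower pivots on the chest's right wall at chest x = -42, z = 66 mm. Locked 4 mm over centre on the robot's side; pushed to the hinge and down, square to the link, with 5 N it breaks and circles about that pivot.
- stay_lower (a joint): Angle of the stay's lower link, rad: 0 = locked, grows as the knee is pushed toward the hinge and down; straight at 0.04, clearly broken above 0.25, about 0.9 with the lid shut. The lid comes down with it. The upper link slants from the knee up and back to the lid's right edge: press near the rod's outer end and keep the hand clear of link and lid (for instance leaning out to the right).
- label_roll: Bystander: loose white label roll, 66 mm across, 39 mm high. Origin: centre of its underside.
- counter: Bystander: loose round tally counter, 44 x 51 x 30 mm. Origin: centre of its underside.
- cap: Bystander: loose jar cap, 64 mm across, 10 mm high. Origin: centre of its underside.
- pen: Bystander: loose marker pen lying down, 122 x 14 x 15 mm. Origin: centre of its underside.
Mind the look-alikes: they are no part of the job. What is meant by the scraper is not red, and is the larger of those in its own colour.

How it is judged:
By the outcome, as a careful person would: the job done as asked, in the order asked, and still so for the second after the job is handed in, with the robot touching nothing.
It also fails if it takes over 72 s, if anything falls off the work surface, if the arm or the gripper's body presses on something with over 40 N, if the wrist force passes 120 N, or if a joint passes its speed limit or range.

## Working session

There is one attempt and no reset: what is moved stays moved. The work goes in short steps, Python scripts to look and compute and a shell command to move; the robot and the scene stay as the last step left them, time stands still between calls to the robot, and variables do not carry over. Pictures are saved under pics/ and viewed, and the job is handed in when it is done.

```bash
mkdir -p pics; ls; cat > h.py <<'E'
import numpy as np, cv2
from workcell import bot
def cam(n):
    return bot.read_camera(n)
def K(c): return np.array([[c['fx'],0,c['cx']],[0,c['fy'],c['cy']],[0,0,1.]])
def proj(c,P):
    P=np.atleast_2d(np.asarray(P,float))
    r,_=cv2.Rodrigues(np.array(c['R'])); 
    return cv2.projectPoints(P,r,np.array(c['t'],float),K(c),np.array(c['dist'],float))[0][:,0]
def ray(c,uv):
    uv=np.array(uv,float).reshape(-1,1,2)
    n=cv2.undistortPoints(uv,K(c),np.array(c['dist'],float))[:,0]
    R=np.array(c['R']);t=np.array(c['t'],float)
    o=-R.T@t
    d=np.c_[n,np.ones(len(n))]@R
    return o,d
def onz(c,uv,z):
    o,d=ray(c,uv)
    return o+d*((z-o[2])/d[:,2])[:,None]
def save(c,name,crop=None,s=1):
    im=cv2.cvtColor(np.asarray(c['pixels']),cv2.COLOR_RGB2BGR)
    if crop: x0,y0,x1,y1=crop; im=im[y0:y1,x0:x1]
    if s!=1: im=cv2.resize(im,None,fx=s,fy=s,interpolation=cv2.INTER_CUBIC)
    cv2.imwrite('pics/'+name+'.png',im)
E
python3 - <<'E'
from h import *
import pickle
d={}
for n in ('scene','top'):
    c=cam(n); d[n]=c; save(c,n+'0',s=1.5)
    print(n,-np.array(c['R']).T@np.array(c['t']),np.array(c['R']).round(3).tolist(),c['fx'],c['dist'])
pickle.dump(d,open('c0.pkl','wb'))
print(bot.read_state())
E
```

```text
pics
scene [0.11772566 0.84046993 0.69896709] [[-0.89, -0.455, 0.011], [-0.215, 0.399, -0.892], [0.402, -0.796, -0.453]] 412.19163597238946 [-0.01030468  0.          0.          0.          0.        ]
top [ 0.3110665  -0.07651173  1.47204437] [[-0.063, -0.998, 0.004], [-0.978, 0.061, -0.199], [0.198, -0.016, -0.98]] 462.8159010903182 [-0.10469458  0.          0.          0.          0.        ]
{'time': 0.1, 'q': array([-1.38689666e+00,  2.64658528e-01,  1.60525069e+00,  1.76240266e-05,
        1.27369690e+00, -3.68903347e-02]), 'joint_vel': array([ 0.00019213, -0.00079323, -0.00430545,  0.00040173, -0.00069851,
        0.00135393]), 'joint_torque': array([ 3.96837468e-04, -5.16706932e+01, -3.68589628e+01,  5.57161613e-06,
        6.29301067e-03,  1.58784422e-05]), 'tool_pos': array([ 0.14772292, -0.65800823,  0.25509231]), 'tcp_rot': array([-0.23343716,  2.10689094, -2.10263601]), 'wrist_force': array([ 0.40625514, -0.31478548,  0.31457616]), 'torque': array([-0.00296206,  0.03306482,  0.00318864]), 'width': 1.000236120367102}
```

View pics/scene0.png

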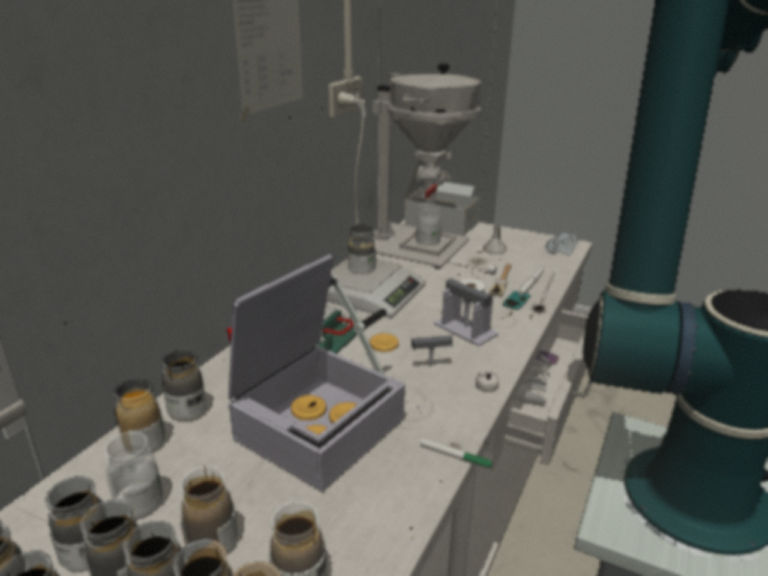

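View pics/top0.png

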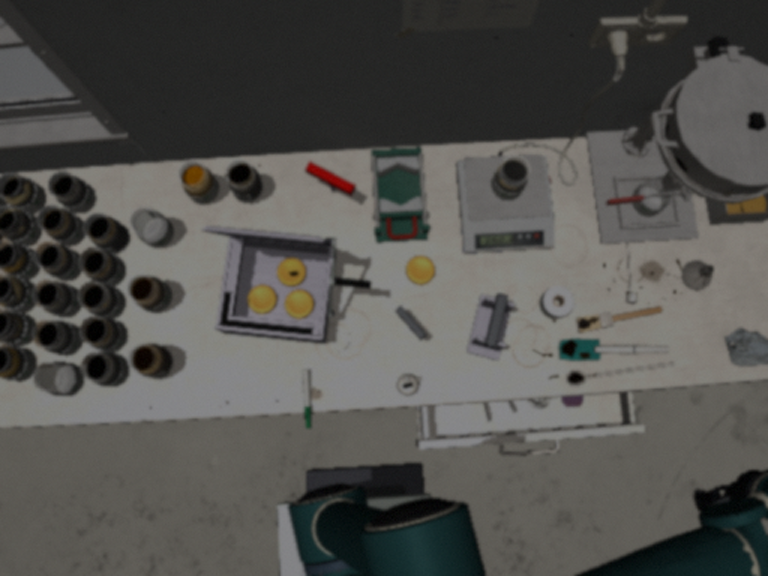

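The top view (shown at 1.5x) has three candidates for the scraper: a grey bar in the rest at (495,320), a smaller grey T standing loose at (413,322), and a red one at (330,178). The chest is around (280,290), with the knee rod at (350,283). I'll take close crops next.

```bash
python3 - <<'E'
from h import *
import pickle
d=pickle.load(open('c0.pkl','rb'))
save(d['top'],'t_rest',(255,180,355,250),8)
save(d['scene'],'s_rest',(260,170,350,250),8)
save(d['top'],'t_chest',(130,140,270,240),5.5)
save(d['scene'],'s_chest',(145,160,285,330),3.5)
E
```

```text
(no output)
```

View pics/t_rest.png

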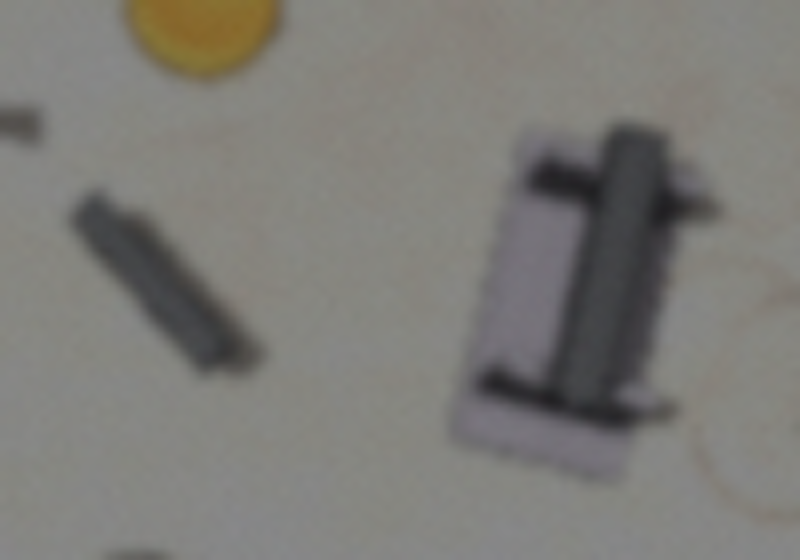

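View pics/s_rest.png

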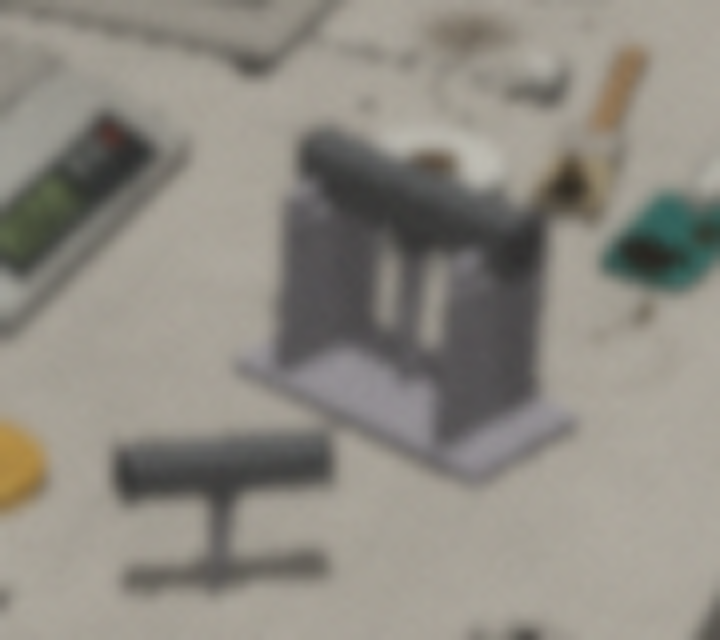

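View pics/t_chest.png

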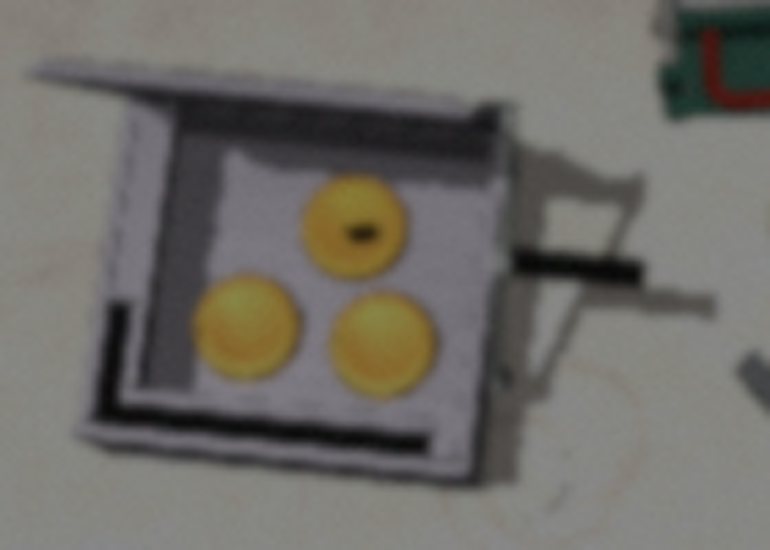

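View pics/s_chest.png

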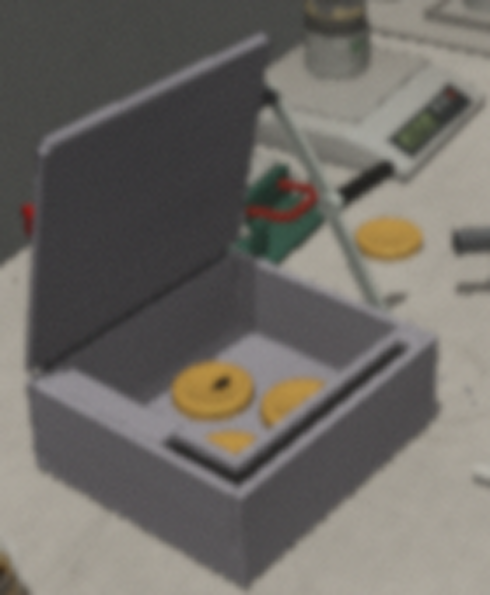

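The scraper in the rest is clearly the larger grey one, with a bar about 110 mm long, and the loose one is smaller. Next I fit the poses.

```bash
cat > fit.py <<'E'
from h import *
import pickle
from scipy.optimize import least_squares
def pose(p,L,z=0):
    c,s=np.cos(p[2]),np.sin(p[2]); L=np.asarray(L,float)/1000
    return np.c_[p[0]+c*L[:,0]-s*L[:,1],p[1]+s*L[:,0]+c*L[:,1],L[:,2]]
def fit(d,obs,p0):
    def f(p):
        r=[]
        for n,L,uv in obs: r.append((proj(d[n],pose(p,[L]))-np.array(uv))[0])
        return np.ravel(r)
    s=least_squares(f,p0,loss='soft_l1'); return s.x,f(s.x).reshape(-1,2)
E
cat > f1.py <<'E'
from fit import *
d=pickle.load(open('c0.pkl','rb'))
T=lambda u,v:(130+u/5.5-.4,140+v/5.5-.4)
S=lambda u,v:(145+u/3.5-.35,160+v/3.5-.35)
ch=[('top',(-92,102,80),T(97,418)),('top',(-100,110,80),T(78,434)),('top',(-100,-110,80),T(487,482)),('top',(-85,-88,80),T(430,443)),('top',(-22,95,80),T(118,303)),
('scene',(-100,110,80),S(242,492)),('scene',(-100,-110,80),S(437,338)),('scene',(-85,-88,80),S(406,346)),('scene',(-22,95,80),S(170,437)),('scene',(-100,110,0),S(247,587))]
pt=fit(d,[o for o in ch if o[0]=='top'],[.5,0.1,0]); print(pt[0])
ps=fit(d,[o for o in ch if o[0]=='scene'],[.5,0.1,0]); print(ps[0])
pc,r=fit(d,ch,[.5,.1,0]); print(pc,r.round(1).tolist())
T2=lambda u,v:(255+u/8-.45,180+v/8-.45)
S2=lambda u,v:(260+u/8-.45,170+v/8-.45)
re=[('top',(65,-35,8),T2(525,128)),('top',(-65,-35,8),T2(450,438)),('top',(-65,35,8),T2(620,482)),('top',(55,0,106),T2(635,127)),('top',(-55,0,106),T2(581,400))]
re2=[('scene',(65,-35,8),S2(-999,0)),]
# determine orientation: points above assume +x is away (up in top image); y sign resolved by fit
re=[(n,(a,-b,c),uv) for n,(a,b,c),uv in re]
re+=[('scene',(-65,35,8),S2(475,478)),('scene',(65,35,8),S2(237,360)),('scene',(-65,-35,8),S2(578,420))]
for sub in ('top','scene',''):
    pr,r=fit(d,[o for o in re if sub in o[0]],[.5,-.25,-.2]); print(pr,r.round(1).tolist())
pickle.dump((pc,pr),open('pose.pkl','wb'))
def draw(n,crop,s,name):
    im=cv2.cvtColor(np.asarray(d[n]['pixels']),cv2.COLOR_RGB2BGR)
    x0,y0,x1,y1=crop; im=cv2.resize(im[y0:y1,x0:x1],None,fx=s,fy=s,interpolation=cv2.INTER_CUBIC)
    im=cv2.convertScaleAbs(im,alpha=1.5)
    def pl(p,L,col,cl=True):
        q=(proj(d[n],pose(p,L))-[x0,y0]+.5)*s-.5
        cv2.polylines(im,[np.int32(np.round(q*8))],cl,col,1,cv2.LINE_AA,3)
    g=[(-22,102),(-92,102),(-92,-88),(-78,-88),(-78,88),(-22,88)]
    pl(pc,[(a,b,80) for a,b in g],(0,255,0)); pl(pc,[(a,b,72) for a,b in g],(0,0,255))
    pl(pc,[(-100,110,80),(-100,-110,80),(100,-110,80),(100,110,80)],(255,255,0))
    pl(pc,[(-100,110,0),(-100,-110,0),(100,-110,0),(100,110,0)],(255,0,0))
    pl(pr,[(-65,35,8),(-65,-35,8),(65,-35,8),(65,35,8)],(255,0,255))
    for z in (80,106): pl(pr,[(-55,11,z),(-55,-11,z),(55,-11,z),(55,11,z)],(0,255,255))
    pl(pr,[(0,0,15),(0,0,80)],(0,0,255),False)
    k=(-42,-9); import math
    cv2.imwrite('pics/%s.png'%name,im)
if __name__=='__main__':
    draw('top',(130,140,270,240),5.5,'ot'); draw('scene',(145,160,285,330),3.5,'os')
    draw('top',(285,185,355,245),8,'rt'); draw('scene',(280,175,350,240),8,'rs')
    a=[cv2.imread('pics/%s.png'%x) for x in('ot','os','rt','rs')]
    def hs(a,b):
        h=max(a.shape[0],b.shape[0]);f=lambda i:cv2.copyMakeBorder(i,0,h-i.shape[0],0,0,0)
        return np.hstack([f(a),f(b)])
    cv2.imwrite('pics/o1.png',cv2.resize(hs(a[0],a[1]),(800,380)));
    cv2.imwrite('pics/o2.png',cv2.resize(hs(a[2],a[3]),None,fx=.7,fy=.7))
E
python3 f1.py
```

```text
[ 0.59038576  0.13172262 -0.16505261]
[ 0.58772707  0.13050929 -0.16271837]
[ 0.58868211  0.13065841 -0.16297908] [[-0.1, 1.4], [0.4, 0.8], [-2.4, -0.5], [1.4, 1.0], [1.6, -0.0], [-0.4, 1.1], [0.6, -1.5], [-0.3, -1.9], [-0.9, -0.6], [-0.6, 1.0]]
[ 0.48912024 -0.30792816 -0.30728087] [[-0.5, -0.4], [-0.0, -0.0], [0.2, -0.2], [0.7, -0.2], [-0.4, 1.2]]
[ 0.48348795 -0.30735147 -0.35069803] [[-0.1, 0.2], [-0.4, -0.2], [0.6, -0.1]]
[ 0.48767179 -0.30800962 -0.31122903] [[-0.3, -0.0], [-0.0, 0.4], [0.2, 0.2], [0.8, 0.3], [-0.4, 1.6], [-0.5, -0.4], [-1.7, -0.2], [-0.5, -0.9]]
```

View pics/ot.png

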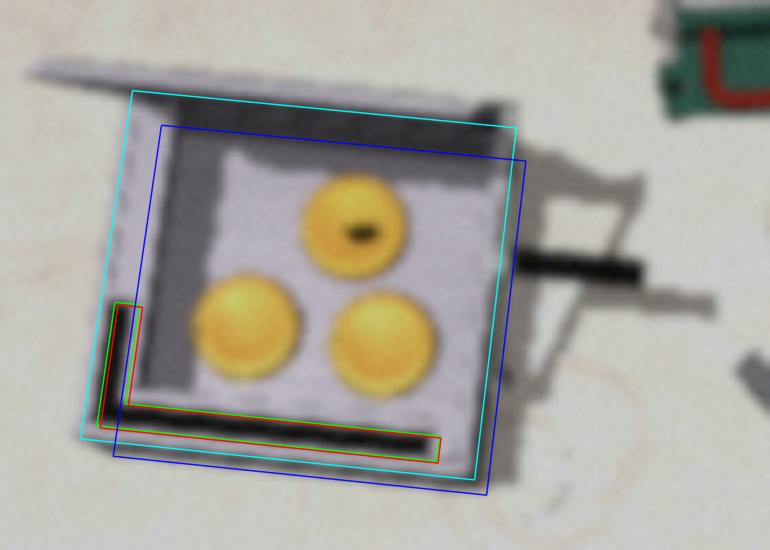

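View pics/os.png

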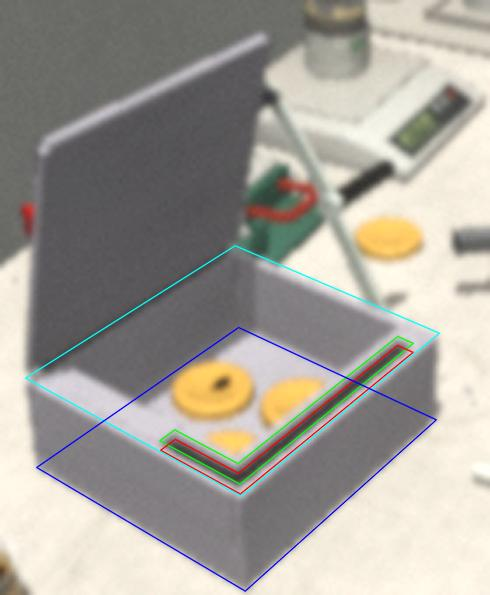

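View pics/o2.png

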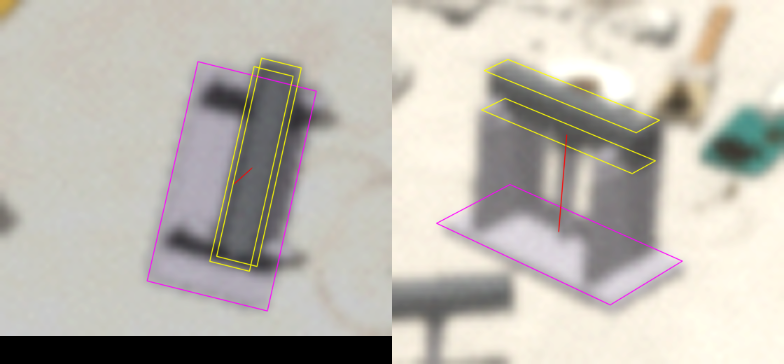

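```bash
cat > f2.py <<'E'
from fit import *
from scipy.optimize import minimize
d=pickle.load(open('c0.pkl','rb'))
pc,pr=pickle.load(open('pose.pkl','rb'))
g=[(-22,102),(-92,102),(-92,-88),(-78,-88),(-78,88),(-22,88)]
def rend(c,p,crop,s=8,dz=0):
    x0,y0,x1,y1=crop
    ms=[]
    for z in (80+dz,72+dz):
        q=(proj(c,pose(p,[(a,b,z) for a,b in g]))-[x0,y0]+.5)*s-.5
        m=np.zeros(((y1-y0)*s,(x1-x0)*s),np.uint8); cv2.fillPoly(m,[np.int32(np.round(q*16))],255,cv2.LINE_AA,4); ms.append(m)
    m=np.minimum(*ms).astype(np.float32)/255
    return cv2.resize(m,None,fx=1/s,fy=1/s,interpolation=cv2.INTER_AREA)
def prep(n,crop,thr=None):
    im=np.asarray(d[n]['pixels']).astype(np.float32).mean(2)
    x0,y0,x1,y1=crop; return im[y0:y1,x0:x1]
def cost(p,items,dz=0):
    e=0
    for n,crop,I in items:
        best=0
        m=rend(d[n],p,crop,dz=dz); m=cv2.GaussianBlur(m,(0,0),1.0)
        # only look in neighborhood of wide mask
        w=W[n]
        A=np.c_[m[w],np.ones(w.sum())]
        x,res,_,_=np.linalg.lstsq(A,I[w],rcond=None)
        e+=((A@x-I[w])**2).mean()
    return e
crops={'top':(140,185,215,230),'scene':(180,245,275,310)}
items={n:(n,c,prep(n,c)) for n,c in crops.items()}
W={}
for n,c in crops.items():
    m=rend(d[n],pc,c); W[n]=cv2.dilate((m>.05).astype(np.uint8),np.ones((5,5)))>0
for sub in (['top'],['scene'],['top','scene']):
    it=[items[n] for n in sub]
    best=None
    for dx in(-.004,0,.004):
      for dy in (-.004,0,.004):
        s=minimize(cost,pc+[dx,dy,0],args=(it,),method='Nelder-Mead',options=dict(initial_simplex=(pc+[dx,dy,0])+np.array([[0,0,0],[.003,0,0],[0,.003,0],[0,0,.02]]),xatol=1e-5))
        if best is None or s.fun<best.fun: best=s
    print(sub,best.x,best.fun)
    if 1: res=best.x
pickle.dump((res,pr),open('pose.pkl','wb'))
E
python3 f2.py
sed -i "s/^pickle.dump.*/pc,pr=pickle.load(open('pose.pkl','rb'))/" f1.py; python3 f1.py >/dev/null
```

```text
['top'] [ 0.59078037  0.13509019 -0.16071387] 172.42760663388435
['scene'] [ 0.58959247  0.13141222 -0.16196614] 38.783368359233116
['top', 'scene'] [ 0.59000335  0.13311586 -0.16210596] 313.0877297916395
```

View pics/ot.png

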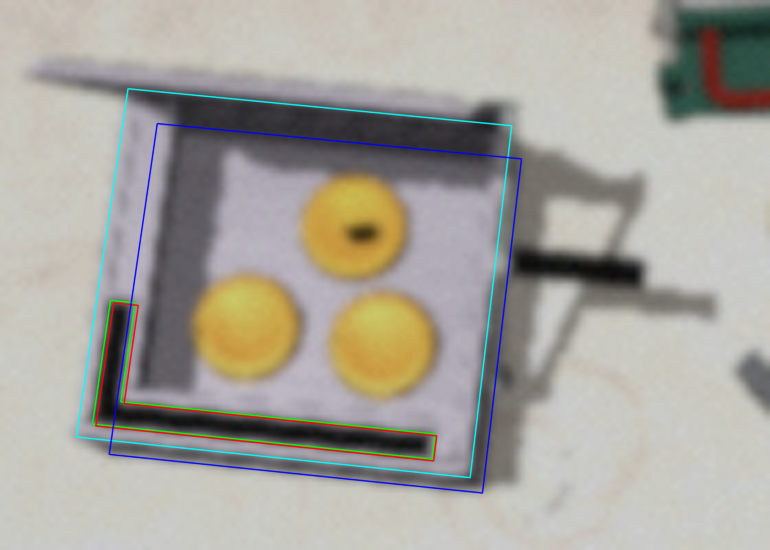

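View pics/os.png

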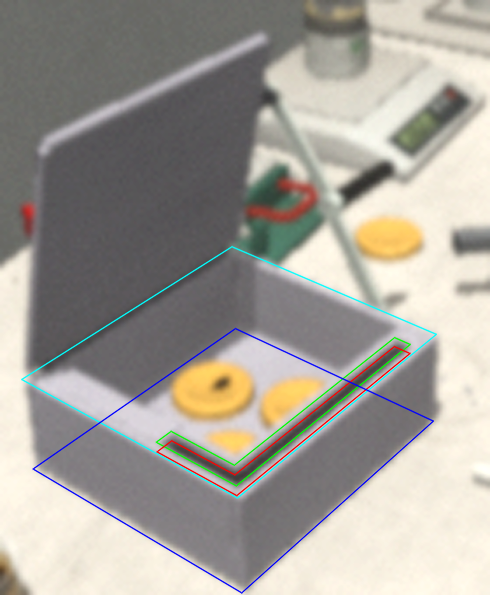

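```bash
python3 - <<'E'
from fit import *
from scipy.spatial.transform import Rotation as R
d=pickle.load(open('c0.pkl','rb')); pc,pr=pickle.load(open('pose.pkl','rb'))
s=bot.read_state(); print(R.from_rotvec(s['tcp_rot']).as_matrix().round(3))
T2=lambda u,v:(255+u/8-.45,180+v/8-.45); S2=lambda u,v:(260+u/8-.45,170+v/8-.45)
# top-surface corners of the bar ends, near end (top: 552..610,~400; ) far end (605..668,127)
for a,b in ((T2(581,400),S2(519,226)),(T2(635,127),S2(328,140))):
    o1,d1=ray(d['top'],a);o2,d2=ray(d['scene'],b);d1=d1[0];d2=d2[0]
    k=np.linalg.lstsq(np.c_[d1,-d2],o2-o1,rcond=None)[0]
    print(o1+d1*k[0],o2+d2*k[1])
print(pr, pose(pr,[(0,0,106),(55,0,106),(-55,0,106)]))
for n in('top','scene'):
    print(n,proj(d[n],pose(pc,[(9,-126,146),(9,-198,146),(9,-182,146)])))
print(onz(d['top'],[T2(608,264)],.106))
for nm,L in (('start',(-32,95,72)),('corner',(-85,95,72)),('end',(-85,-78,72)),('knob',(9,-182,146)),('lidedge',(57,0,276)),('hinge',(98,0,84))): print(nm,pose(pc,[L])[0].round(4))
E
```

```text
[[-0.976 -0.     0.219]
 [-0.219  0.002 -0.976]
 [-0.    -1.    -0.002]]
[ 0.44048864 -0.29347262  0.10151366] [ 0.43839316 -0.29400509  0.10140007]
[ 0.54131202 -0.32255411  0.10534663] [ 0.53144708 -0.32547503  0.10421055]
[ 0.48767179 -0.30800962 -0.31122903] [[ 0.48767179 -0.30800962  0.106     ]
 [ 0.54002948 -0.32485221  0.106     ]
 [ 0.43531411 -0.29116704  0.106     ]]
top [[222.75562535 187.38140795]
 [247.2634831  189.79845098]
 [241.81041612 189.26096624]]
scene [[239.53039171 217.35407247]
 [255.44934993 207.05038044]
 [252.03708154 209.25905499]]
[[ 0.49009483 -0.30744399  0.106     ]]
start [0.5738 0.232  0.072 ]
corner [0.5215 0.2406 0.072 ]
end [0.4935 0.0699 0.072 ]
knob [ 0.5695 -0.048   0.146 ]
lidedge [0.6463 0.1239 0.276 ]
hinge [0.6867 0.1173 0.084 ]
```

```bash
python3 -m jog '[[43,44,0,-4,60],[86,88,0,-8,60],[128,131,0,-12,60],[171,175,0,-16,60],[213,219,0,-20,60],[256,262,0,-24,60],[298,306,0,-28,60],[341,350,0,-30,60],[341,350,-40,-30,60],[341,350,-80,-30,60]]' 40
python3 - <<'E'
from fit import *
d={n:cam(n) for n in('scene','top')}; pickle.dump(d,open('c1.pkl','wb'))
save(d['top'],'t1',(270,150,390,250),6); save(d['scene'],'s1',(240,120,360,240),5)
print(bot.read_state()['time'])
E
```

```text
time: 1.35
tool_pos: [0.4899, -0.3076, 0.1757]
tcp_rot: [-0.313, -2.06, 2.061]
wrist_force: [-0.9, -0.3, -0.6]
width: 0.703
1.45
```

View pics/t1.png

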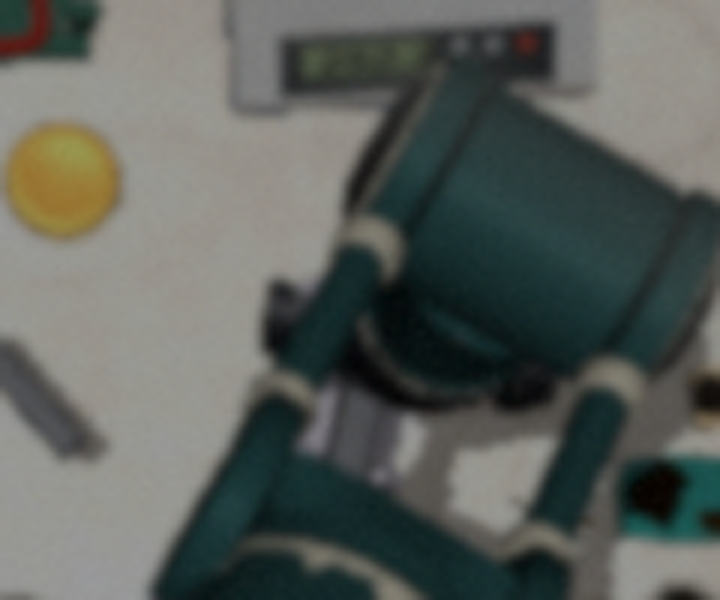

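View pics/s1.png

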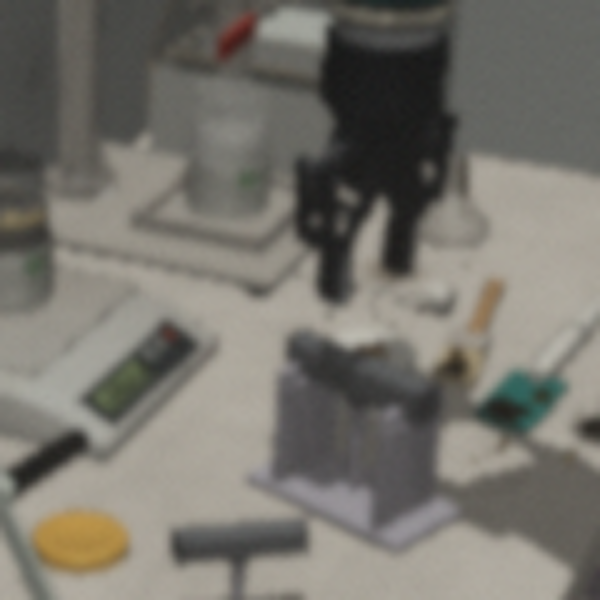

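In the scene view the jaws straddle the bar, with fingertips at crop (335,298) and (397,272). I'll check the alignment numerically, then descend.

```bash
python3 - <<'E'
from fit import *
d=pickle.load(open('c1.pkl','rb'));
print((proj(d['scene'],[[.4899,-.3076,.1757-.020],[.4899,-.3076,.1],[.489,-.308,.093]])-[240,120])*5)
E
python3 -m jog '[[0,0,-15,0,60],[0,0,-30,0,60],[0,0,-45,0,60],[0,0,-60,0,60],[0,0,-70,0,60],[0,0,-76,0,60],[0,0,-76,0,60],[0,0,-76,0,60],[0,0,-76,0,60],[0,0,-76,0,60]]' 40
python3 - <<'E'
from fit import *
d={n:cam(n) for n in('scene',)}
save(d['scene'],'s2',(270,150,350,240),7)
E
```

```text
[[358.7668928  286.7931382 ]
 [352.33911272 365.0504342 ]
 [353.07111142 374.72887354]]
time: 2.7
tool_pos: [0.4891, -0.3088, 0.1008]
tcp_rot: [-0.315, -2.058, 2.059]
wrist_force: [0.1, -1.3, 1.2]
width: 0.698
```

View pics/s2.png

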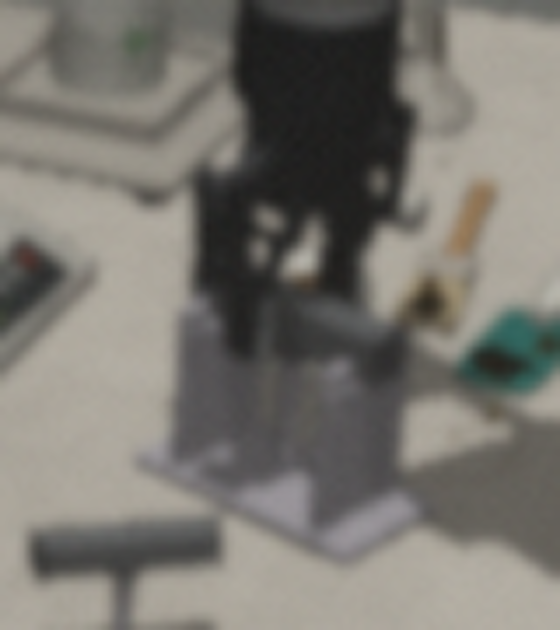

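```bash
python3 -m jog '[[0,0,-2,0,10],[0,0,-2,0,10],[0,0,-2,0,10],[0,0,-2,0,10],[0,0,-2,0,10],[0,0,-2,0,10],[0,0,-2,0,10],[0,0,-2,0,10],[0,0,-2,0,10],[0,0,-2,0,10]]' 80
python3 - <<'E'
from fit import *
d={n:cam(n) for n in('scene',)}
save(d['scene'],'s3',(270,150,350,240),7)
print(bot.read_state()['wrist_force'],bot.read_state()['torque'])
E
```

```text
time: 4.0
tool_pos: [0.4889, -0.3086, 0.0983]
tcp_rot: [-0.314, -2.058, 2.058]
wrist_force: [0.0, 0.5, 0.0]
width: 0.247
[ 1.19748382 -0.56442898 -0.49059422] [-0.05276983 -0.02881896 -0.04796375]
```

View pics/s3.png

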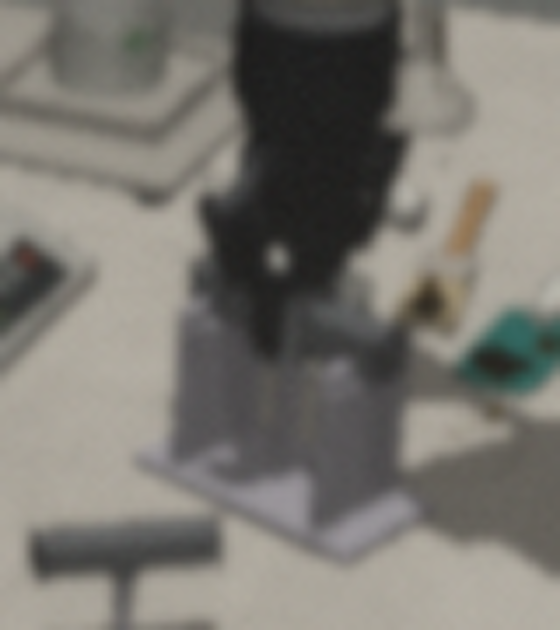

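```bash
python3 -m jog '[[0,0,12,0,10],[0,0,35,0,10],[0,0,62,0,10],[0,0,90,0,10],[0,0,112,0,10],[-2,30,112,1,10],[-6,70,112,2,10],[-10,115,112,3,10],[-14,155,112,4,10],[-16,180,112,5,10]]' 80
python3 -m jog '[[0,40,0,1,10],[0,85,0,2,10],[0,130,0,3,10],[15,180,0,3,10],[30,230,0,3,10],[50,275,0,3,10],[60,315,0,3,10],[65,345,0,3,10],[80,359,0,3,10],[90,361,0,3,10]]' 80
python3 - <<'E'
from fit import *
d={n:cam(n) for n in('scene','top')}; pickle.dump(d,open('c2.pkl','wb'))
save(d['scene'],'s4',(130,90,290,330),2.5); save(d['top'],'t4',(130,110,270,240),5)
save(d['scene'],'s4b',(160,210,260,310),8)
print(bot.read_state())
E
```

```text
time: 5.3
tool_pos: [0.4722, -0.1268, 0.2108]
tcp_rot: [-0.227, -2.109, 2.108]
wrist_force: [0.4, -0.5, -1.4]
width: 0.251
time: 6.55
tool_pos: [0.5631, 0.2333, 0.2108]
tcp_rot: [-0.173, -2.137, 2.137]
wrist_force: [-0.2, -0.0, -0.9]
width: 0.245
{'time': 6.65, 'q': array([ 3.50150618e-01,  1.73518918e-01,  1.79925998e+00, -4.17767804e-04,
        1.16843879e+00,  2.08428317e+00]), 'joint_vel': array([-0.00618791, -0.01613305,  0.02712799,  0.00332099,  0.01168192,
        0.00523371]), 'joint_torque': array([ 4.37634559e-01, -4.52172482e+01, -3.62901878e+01,  3.27731646e-02,
       -1.07470436e-01, -1.17357131e-02]), 'tool_pos': array([0.56358157, 0.23219598, 0.21060096]), 'tcp_rot': array([-0.17523951, -2.13635528,  2.13676733]), 'wrist_force': array([ 0.03628819,  0.28290078, -1.28640006]), 'torque': array([-0.0317604 ,  0.00743814,  0.02090337]), 'width': 0.24619300749661535}
```

View pics/s4.png

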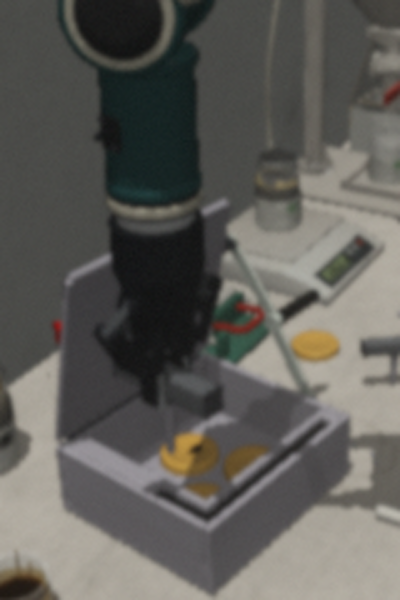

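View pics/t4.png

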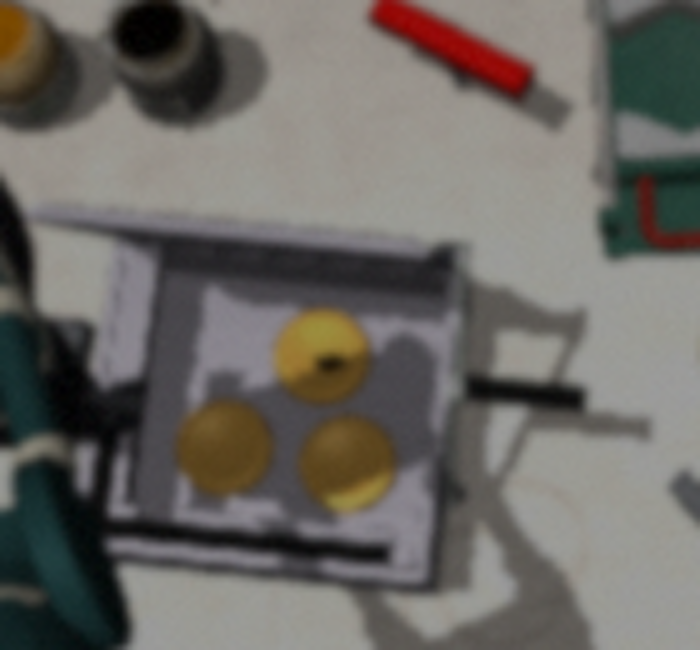

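View pics/s4b.png

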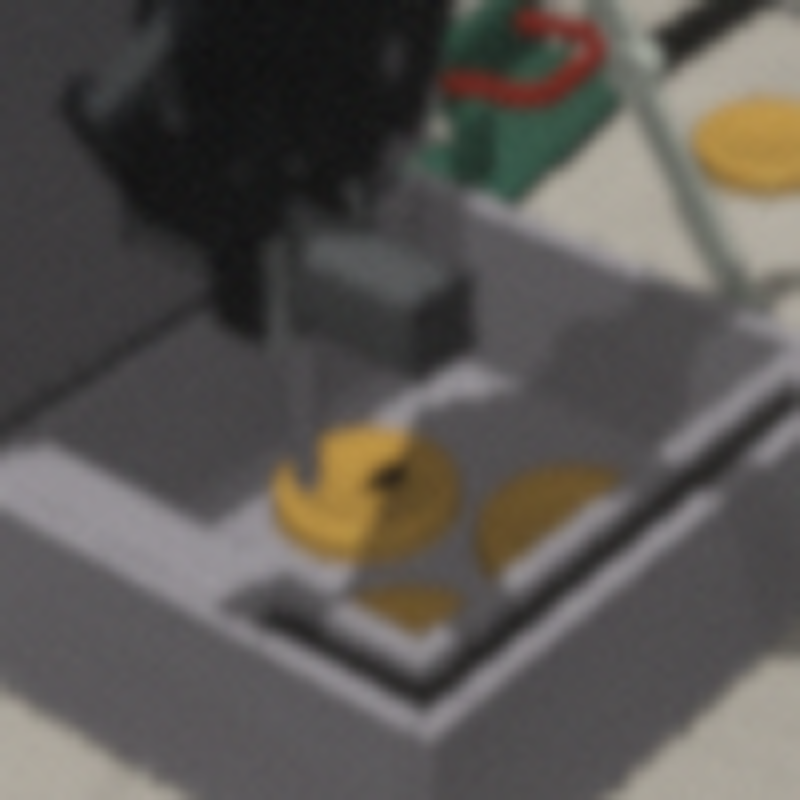

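```bash
python3 - <<'E'
from fit import *
d=pickle.load(open('c2.pkl','rb'));
P=[[.5633,.2325,z] for z in(.1274,.1314,.160,.19)]
print((proj(d['scene'],P)-[160,210]+.5)*8)
# groove in c2 too
pc,pr=pickle.load(open('pose.pkl','rb'))
for p in ([.59078,.13509,-.1607],[.58959,.13141,-.162],pc):
    print((proj(d['scene'],pose(p,[(-22,102,80),(-92,102,80),(-78,-88,80)]))-[160,210]+.5)*8)
E
```

```text
[[300.31126764 490.46804961]
 [299.57191049 478.90556422]
 [294.20243435 394.87586525]
 [288.40886953 304.0932305 ]]
[[231.29517539 614.23041545]
 [414.65270192 713.81051555]
 [776.89064224 374.06943139]]
[[241.71942855 608.00290334]
 [424.77975452 707.23712089]
 [785.46624892 369.41152634]]
[[237.07179561 610.96132062]
 [420.16362484 710.45865614]
 [781.93853234 371.83645333]]
```

```bash
python3 -m jog '[[10,0,-12,0,10],[10,0,-25,0,10],[10,0,-38,0,10],[10,0,-43,0,10],[10,0,-45,0,10],[10,0,-47,0,10],[10,0,-48,0,10],[10,0,-49,0,10],[10,0,-50,0,10],[10,0,-50,0,10]]' 80
python3 - <<'E'
from fit import *
d={n:cam(n) for n in('scene',)}; pickle.dump(d,open('c3.pkl','wb'))
save(d['scene'],'s5',(160,230,240,310),8)
s=bot.read_state();print(s['tool_pos'],s['wrist_force'])
E
```

```text
time: 7.9
tool_pos: [0.5728, 0.2324, 0.1602]
tcp_rot: [-0.175, -2.136, 2.136]
wrist_force: [-1.0, -0.4, -1.2]
width: 0.244
[0.57283094 0.232398   0.16030118] [ 0.68663677  0.27198195 -0.87630688]
```

View pics/s5.png

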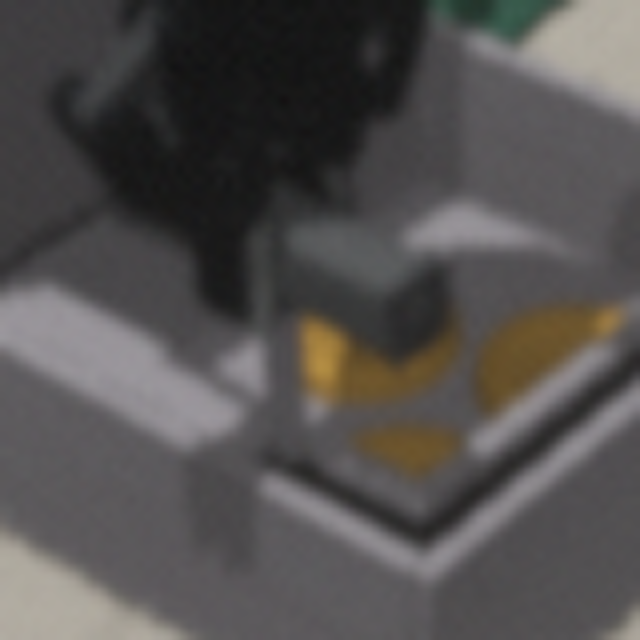

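```bash
python3 -m jog '[[0,0,-1,0,10],[0,1,-2,0,10],[0,2,-2,0,10],[1,3,-2,0,10],[1,4,-2,0,10],[1,4,-2,0,10],[1,4,-2,0,10],[1,4,-2,0,10],[1,4,-2,0,10],[1,4,-2,0,10]]' 80
python3 -m jog '[[0,-2,0,0,10],[-1,-4,0,0,10],[-1,-6,0,0,10],[-1,-7,0,0,10],[-1,-8,0,0,10],[-1,-8,0,0,10],[-1,-8,0,0,10],[-1,-8,0,0,10],[-1,-8,0,0,10],[-1,-8,0,0,10]]' 80
```

```text
time: 9.2
tool_pos: [0.5738, 0.2364, 0.1583]
tcp_rot: [-0.175, -2.136, 2.136]
wrist_force: [-0.2, 0.1, -0.9]
width: 0.247
time: 10.45
tool_pos: [0.5727, 0.2295, 0.1583]
tcp_rot: [-0.175, -2.138, 2.134]
wrist_force: [-0.2, 5.8, -2.3]
width: 0.244
```

```bash
python3 -m jog '[[1,2,0,0,10],[1,4,0,0,10],[1,5,0,0,10],[1,5,-1,0,10],[1,5,-2,0,10],[1,5,-3,0,10],[1,5,-4,0,10],[1,5,-5,0,10],[1,5,-5,0,10],[1,5,-5,0,10]]' 80
python3 -c "
from workcell import bot
s=bot.read_state();print(s['tool_pos'],s['wrist_force'],s['torque'])"
```

```text
time: 11.7
tool_pos: [0.5741, 0.2334, 0.1547]
tcp_rot: [-0.175, -2.137, 2.137]
wrist_force: [-2.8, -1.5, 6.9]
width: 0.243
[0.57411539 0.23336784 0.15467877] [-2.78316865 -1.4723036   6.87779569] [-0.26313904  0.48152618  0.02349221]
```

```bash
python3 -m jog '[[2,0,0,0,10],[-2,0,0,0,10],[-8,1,0,0,10],[-14,2,0,0,10],[-20,3,0,0,10],[-27,4,0,0,10],[-33,5,0,0,10],[-39,6,0,0,10],[-44,7,0,0,10],[-49,8,0,0,10]]' 80
python3 - <<'E'
from fit import *
d={n:cam(n) for n in('scene',)}
save(d['scene'],'s6',(160,230,240,310),8)
s=bot.read_state();print(s['tool_pos'],s['wrist_force'],s['torque'],s['time'])
E
```

```text
time: 12.95
tool_pos: [0.5262, 0.2417, 0.1546]
tcp_rot: [-0.179, -2.14, 2.137]
wrist_force: [5.7, -0.6, 6.1]
width: 0.243
[0.52530609 0.24189551 0.15458449] [1.64171334 0.55702607 8.24960464] [ 0.04737529 -0.32572679 -0.02353263] 13.0
```

View pics/s6.png

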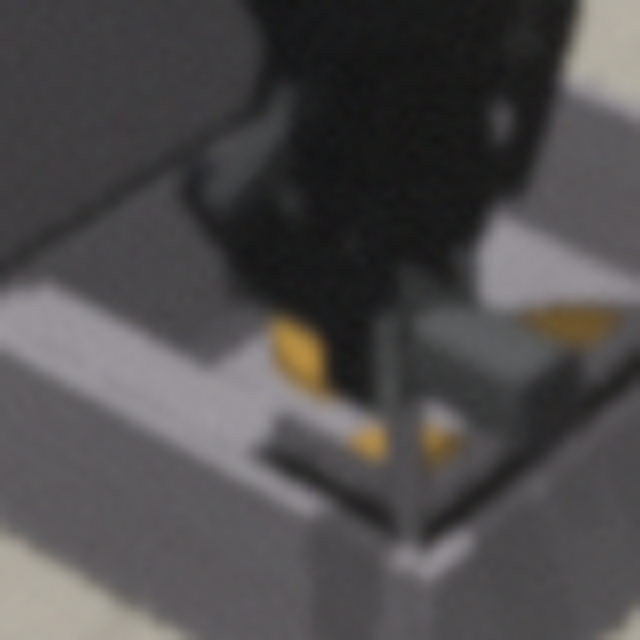

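```bash
python3 -m jog '[[-3,0,0,0,10],[-4,-3,0,0,10],[-5,-9,0,0,10],[-6,-15,0,0,10],[-7,-21,0,0,10],[-8,-27,0,0,10],[-9,-33,0,0,10],[-10,-39,0,0,10],[-11,-45,0,0,10],[-12,-51,0,0,10]]' 80
python3 -c "
from workcell import bot
s=bot.read_state();print(s['tool_pos'],s['wrist_force'],s['torque'])"
```

```text
time: 14.25
tool_pos: [0.5129, 0.193, 0.1546]
tcp_rot: [-0.177, -2.142, 2.13]
wrist_force: [0.7, 6.2, 7.2]
width: 0.248
[0.51289353 0.19304155 0.15457391] [0.68704093 6.21910783 7.21868381] [ 1.63298071 -0.25459137 -0.0215005 ]
```

```bash
python3 -m jog '[[-1,-6,0,0,10],[-1,-12,0,0,10],[-2,-18,0,0,10],[-3,-24,0,0,10],[-4,-30,0,0,10],[-5,-36,0,0,10],[-6,-42,0,0,10],[-7,-48,0,0,10],[-8,-54,0,0,10],[-9,-60,0,0,10]]' 80
python3 - <<'E'
from fit import *
d={n:cam(n) for n in('scene',)}
save(d['scene'],'s7',(180,220,280,310),8)
s=bot.read_state();print(s['tool_pos'],s['wrist_force'],s['torque'],s['time'])
E
```

```text
time: 15.5
tool_pos: [0.504, 0.1332, 0.1545]
tcp_rot: [-0.177, -2.142, 2.13]
wrist_force: [0.8, 7.3, 8.0]
width: 0.244
[0.50381023 0.13182141 0.15450841] [-0.11747026 -1.75467824  9.60845943] [-0.24172728 -0.06790143  0.00418424] 15.55
```

View pics/s7.png

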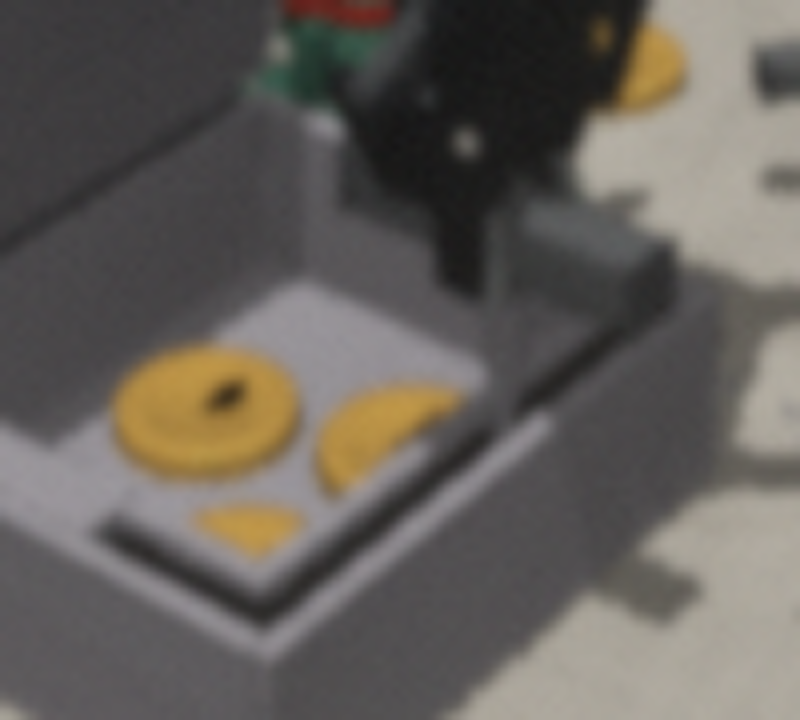

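```bash
python3 -m jog '[[-1,-6,0,0,10],[-2,-12,0,0,10],[-3,-18,0,0,10],[-4,-25,0,0,10],[-5,-32,0,0,10],[-6,-39,0,0,10],[-7,-46,0,0,10],[-8,-52,0,0,10],[-9,-58,0,0,10],[-10,-62,0,0,10]]' 80
python3 - <<'E'
from fit import *
d={n:cam(n) for n in('scene',)}
save(d['scene'],'s8',(180,220,280,310),8)
s=bot.read_state();print(s['tool_pos'],s['wrist_force'],s['torque'],s['time'])
E
```

```text
time: 16.8
tool_pos: [0.4942, 0.0709, 0.1545]
tcp_rot: [-0.177, -2.142, 2.13]
wrist_force: [1.6, 6.9, 8.1]
width: 0.244
[0.49405703 0.07003497 0.15449972] [0.26052814 0.62047812 9.50937665] [ 0.20815311 -0.23963917  0.04655539] 16.85
```

View pics/s8.png

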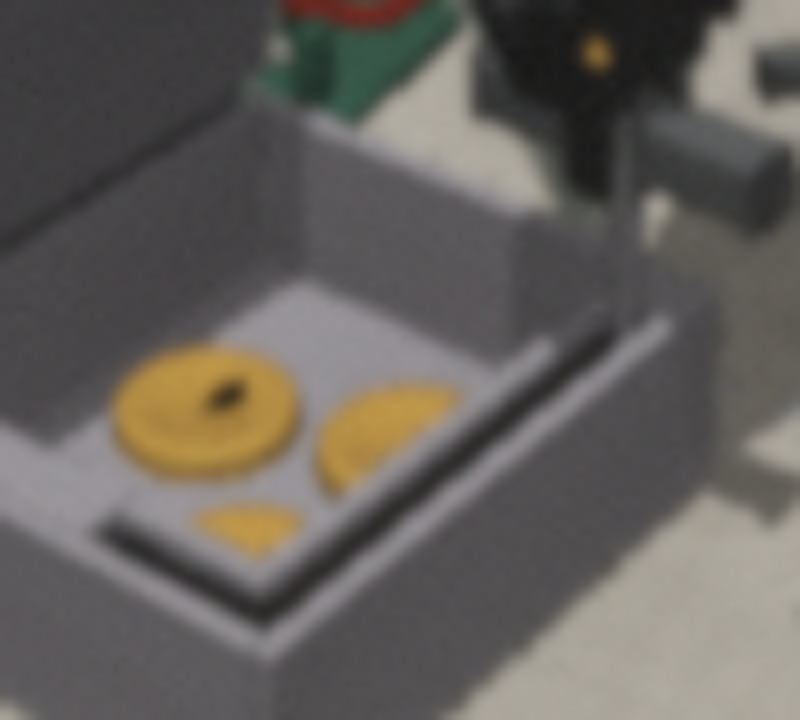

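```bash
python3 -m jog '[[0,-2,0,0,10],[0,-2,15,0,10],[0,-2,40,0,10],[0,-2,60,0,10],[-5,-30,60,0,10],[-10,-75,60,-1,10],[-10,-120,60,-2,10],[-10,-165,60,-3,10],[-10,-210,60,-5,10],[-8,-250,60,-7,10]]' 80
python3 -m jog '[[2,-40,0,-1,10],[3,-80,0,-1,10],[3,-110,0,-1,10],[3,-125,0,-1,10],[3,-129,0,-1,10],[3,-129,0,-1,10],[3,-129,0,-1,10],[3,-129,0,-1,10],[3,-129,0,-1,10],[3,-129,0,-1,10]]' 80
python3 - <<'E'
from fit import *
from scipy.spatial.transform import Rotation as R
d={n:cam(n) for n in('scene','top')};pickle.dump(d,open('c4.pkl','wb'))
save(d['scene'],'s9',(260,140,350,240),6)
for i in range(1):
    s=bot.read_state();print(s['tool_pos'],s['wrist_force'],s['time'])
for v in (s['tcp_rot'],[-0.314, -2.058, 2.058]):
    m=R.from_rotvec(v).as_matrix(); print(np.degrees(np.arctan2(m[1,2],m[0,2])),m[:,1])
E
```

```text
time: 18.1
tool_pos: [0.4837, -0.1822, 0.2121]
tcp_rot: [-0.294, -2.067, 2.064]
wrist_force: [0.8, 0.2, -1.2]
width: 0.245
time: 19.35
tool_pos: [0.4889, -0.3104, 0.2134]
tcp_rot: [-0.314, -2.059, 2.059]
wrist_force: [0.3, 0.7, -0.2]
width: 0.247
[ 0.48883879 -0.3105203   0.21331394] [-0.75013303 -1.00896207  0.02516187] 19.45
-107.34349185701173 [ 3.75423264e-05  1.75526731e-05 -9.99999999e-01]
-107.3717816611373 [-3.79512092e-04  5.79778728e-05 -9.99999926e-01]
```

View pics/s9.png

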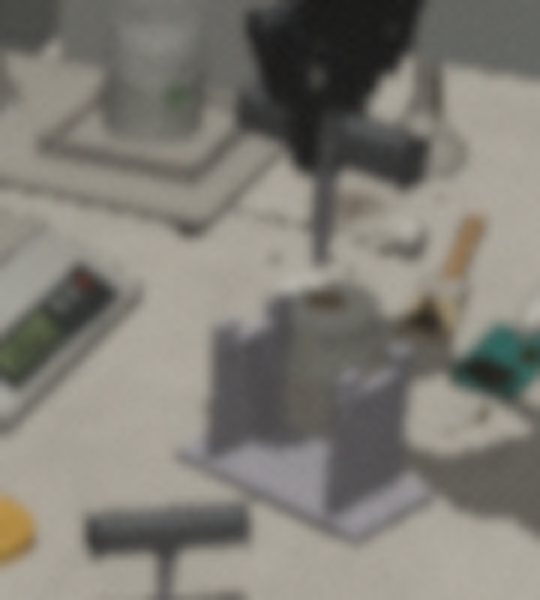

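```bash
python3 -m jog '[[0,2,-20,0,10],[0,2,-45,0,10],[0,2,-70,0,10],[0,2,-85,0,10],[0,2,-94,0,10],[0,2,-98,0,10],[0,2,-102,0,10],[0,2,-106,0,10],[0,2,-109,0,10],[0,2,-111,0,10]]' 80
python3 -m jog '[[0,0,-1,0,10],[0,0,-2,0,10],[0,0,-3,0,10],[0,0,-4,0,10],[0,0,-4,0,10],[0,0,-4,0,10],[0,0,-4,0,10],[0,0,-4,0,10],[0,0,-4,0,10],[0,0,-4,0,10]]' 80
python3 - <<'E'
from fit import *
d={n:cam(n) for n in('scene','top')};pickle.dump(d,open('c4.pkl','wb'))
save(d['scene'],'s10',(260,140,350,240),6)
E
```

```text
time: 20.7
tool_pos: [0.4889, -0.3086, 0.1023]
tcp_rot: [-0.314, -2.058, 2.059]
wrist_force: [-0.2, -0.2, -1.1]
width: 0.246
time: 21.95
tool_pos: [0.4889, -0.3086, 0.0983]
tcp_rot: [-0.314, -2.058, 2.058]
wrist_force: [0.6, -0.2, -0.3]
width: 0.25
```

View pics/s10.png

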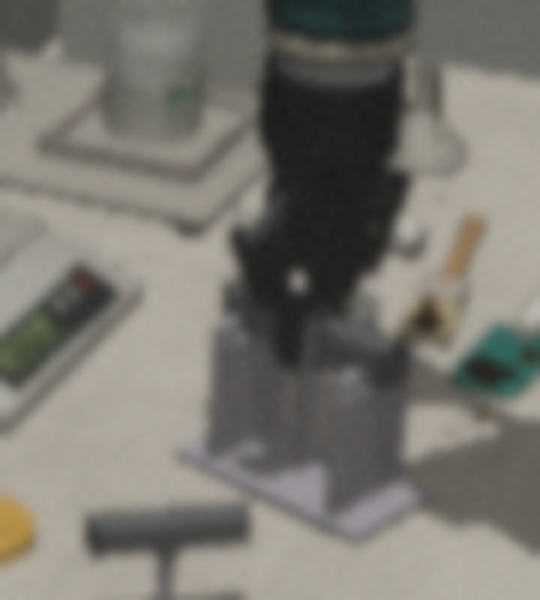

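```bash
python3 -m jog '[[0,0,0,0,30],[0,0,0,0,45],[0,0,0,0,60],[0,0,0,0,60],[0,0,0,0,60],[0,0,12,0,60],[0,0,40,0,60],[0,0,70,0,60],[0,0,100,0,60],[0,0,130,0,60]]' 40
python3 - <<'E'
from fit import *
d={n:cam(n) for n in('scene','top')};pickle.dump(d,open('c5.pkl','wb'))
save(d['scene'],'s11',(260,140,350,240),6)
pc,pr=pickle.load(open('pose.pkl','rb'))
pc=np.array([.5905,.1342,-.162])
K0=(9.4,-182,146)
for L in ((9,-126,146),(9,-182,146),(9,-198,146),(-42,-115,66),(57,-110,276)): print(L,pose(pc,[L])[0].round(4))
c=d['top'];save(c,'t11',(200,140,280,220),8); save(d['scene'],'s11k',(215,170,275,250),9)
for n,c0,s in(('top',(200,140),8),('scene',(215,170),9)):
    print((proj(d[n],pose(pc,[(9,-126,146),(9,-198,146),(9,-182,146)]))-c0+.5)*s)
E
```

```text
time: 23.3
tool_pos: [0.4889, -0.3087, 0.2303]
tcp_rot: [-0.315, -2.058, 2.059]
wrist_force: [0.9, -0.5, -0.6]
width: 0.705
(9, -126, 146) [0.5791 0.0084 0.146 ]
(9, -182, 146) [ 0.57   -0.0469  0.146 ]
(9, -198, 146) [ 0.5674 -0.0627  0.146 ]
(-42, -115, 66) [0.5305 0.0275 0.066 ]
(57, -110, 276) [0.629  0.0164 0.276 ]
[[183.01947177 381.86440514]
 [379.064597   401.17753986]
 [335.44357115 396.88273554]]
[[221.99956484 431.90064731]
 [365.47976041 339.05263261]
 [334.72512635 358.95485103]]
```

View pics/s11.png

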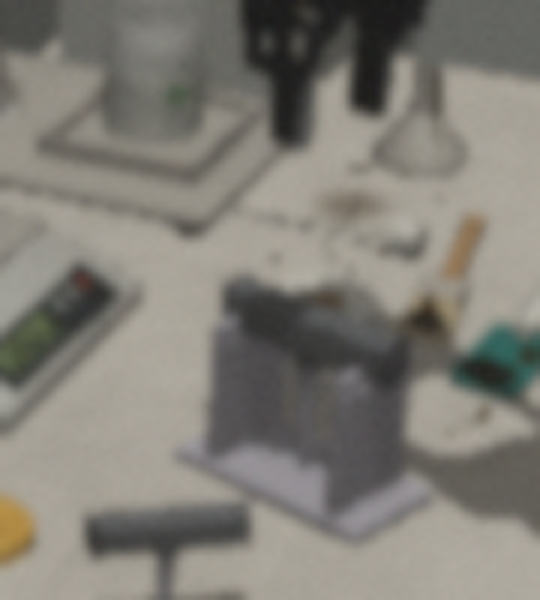

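View pics/t11.png

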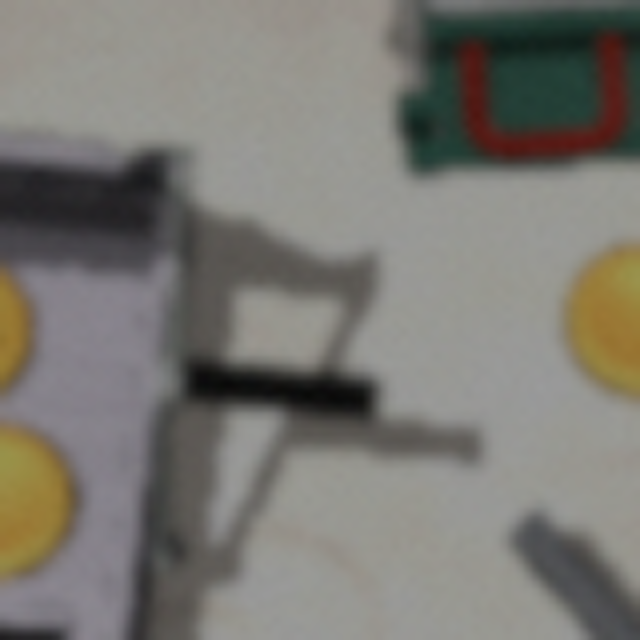

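View pics/s11k.png

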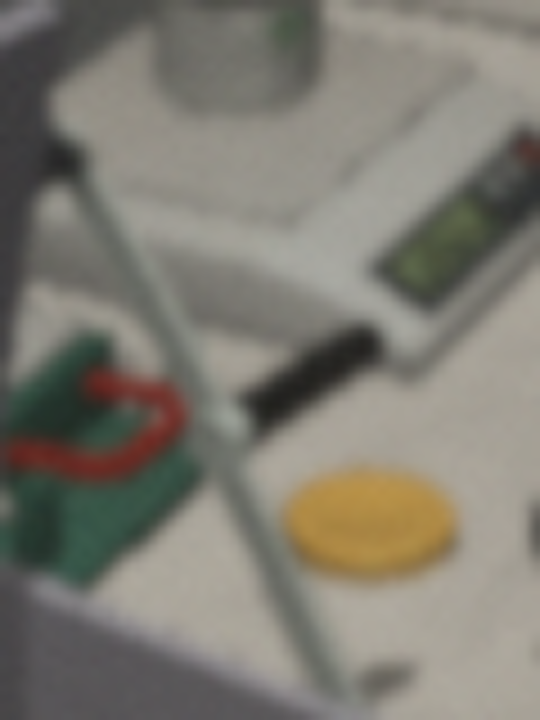

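```bash
cat > kin.py <<'E'
from fit import *
pc=np.array([.5905,.1342,-.162])
P=np.array([-42,66.]);H=np.array([98,84.])
K0=P+95*np.array([np.cos(a:=np.arcsin(80/95)),np.sin(a)])
def lid(phi,r,off=0):  # phi closing angle
    e=np.radians(78)-phi; return H+r*np.array([-np.cos(e),np.sin(e)])+off*np.array([np.sin(e),np.cos(e)])
def knee(t): return P+95*np.array([np.cos(a-t),np.sin(a-t)])
from scipy.optimize import brentq,least_squares
# A: lid radius r, offset off; |A0-K0|=95, at th=.9 |A-K|=95 with phi 1.36; straight at .04 => dist at 4mm over centre
def res(v):
    r,off=v
    return [np.hypot(*(lid(0,r,off)-knee(0)))-95,np.hypot(*(lid(1.36,r,off)-knee(.9)))-95]
s=least_squares(res,[147,-5]); r,off=s.x
if __name__=='__main__':
    print(r,off,s.fun,lid(0,r,off))
    phi=0
    for t in (0,.04,.15,.25,.35,.45,.55,.65,.75,.85,.9):
        f=lambda p:np.hypot(*(lid(p,r,off)-knee(t)))-95
        g=np.linspace(-.05,1.4,300); v=[f(x) for x in g]; z=[brentq(f,g[i],g[i+1]) for i in range(299) if v[i]*v[i+1]<0]
        print(t,'knee',knee(t).round(1),(knee(t)-knee(0)).round(1),'lid',np.round(z,3))
E
python3 kin.py
```

```text
140.19495541750751 -1.1856542618070696 [2.21297114e-09 8.82593554e-10] [ 67.6920849  220.88484789]
0 knee [  9.2 146. ] [0. 0.] lid [0.]
0.04 knee [ 12.4 143.9] [ 3.2 -2.1] lid [-0.002]
0.15 knee [ 20.6 137.4] [11.4 -8.6] lid [0.009]
0.25 knee [ 27.4 130.8] [ 18.2 -15.2] lid [0.044]
0.35 knee [ 33.6 123.6] [ 24.3 -22.4] lid [0.112]
0.45 knee [ 38.9 115.8] [ 29.7 -30.2] lid [0.224]
0.55 knee [ 43.5 107.4] [ 34.3 -38.6] lid [0.393]
0.65 knee [47.2 98.7] [ 38.  -47.3] lid [0.634]
0.75 knee [50.  89.6] [ 40.8 -56.4] lid [0.943]
0.85 knee [51.9 80.3] [ 42.7 -65.7] lid [1.259]
0.9 knee [52.5 75.6] [ 43.3 -70.4] lid [1.36]
```

```bash
python3 -m jog '[[8,40,0,2,30],[16,80,0,4,0],[24,120,0,6,0],[32,160,0,8,0],[40,200,0,8,0],[48,240,0,8,0],[52,262,0,8,0],[52,262,-30,8,0],[52,262,-60,8,0],[52,262,-74,8,0]]' 60
python3 - <<'E'
from fit import *
d={n:cam(n) for n in('scene','top')}
save(d['top'],'t12',(190,130,280,220),7); save(d['scene'],'s12',(215,150,285,250),6)
s=bot.read_state();print(s['tool_pos'],s['wrist_force'],s['time'],s['width'])
E
```

```text
time: 24.65
tool_pos: [0.5392, -0.0463, 0.1519]
tcp_rot: [-0.17, -2.135, 2.135]
wrist_force: [0.0, -1.1, 1.3]
width: 0.001
[ 0.53922787 -0.04644373  0.15219142] [-0.05972295 -0.43711725  0.28493452] 24.75 -0.00012271069312802592
```

View pics/t12.png

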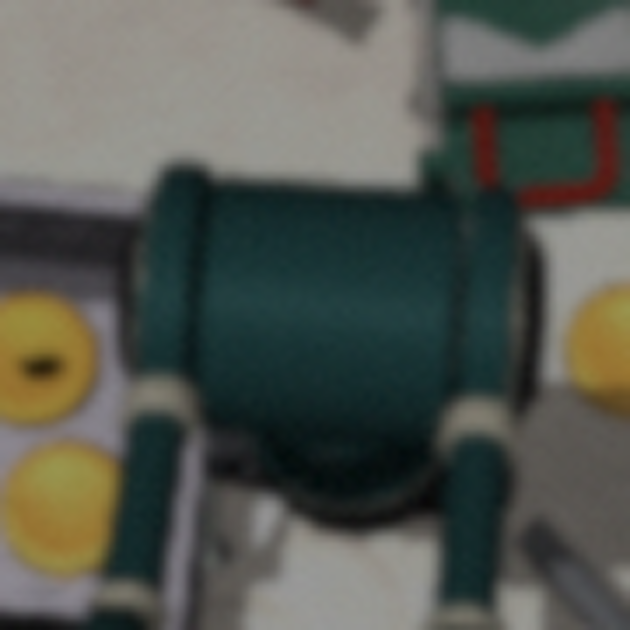

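View pics/s12.png

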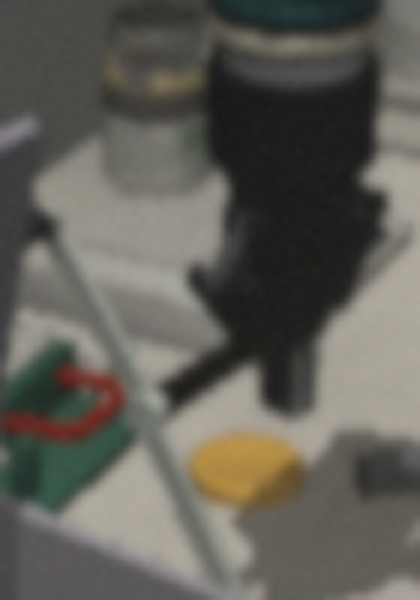

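```bash
python3 - <<'E'
from fit import *
c=cam('scene')
for z in (.127,.2,.28,.3,.32,.34): print(z,((proj(c,[[.5392,-.0463,z]])-[215,150])*6).round())
save(c,'s13',(190,60,310,250),3)
E
```

```text
0.127 [[279. 409.]]
0.2 [[282. 267.]]
0.28 [[286. 101.]]
0.3 [[287.  58.]]
0.32 [[288.  14.]]
0.34 [[289. -31.]]
```

View pics/s13.png

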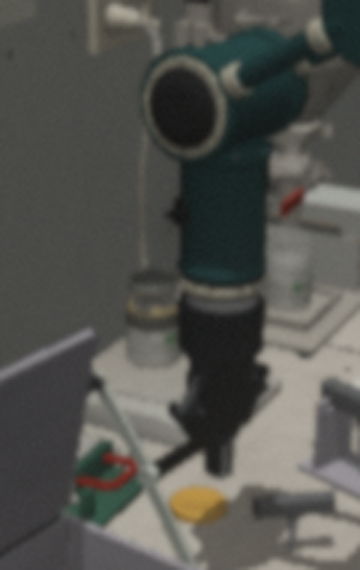

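```bash
python3 -m jog '[[6,-1,0,0,0],[12,-2,0,0,0],[16,-3,-2,0,0],[20,-3,-5,0,0],[24,-4,-8,0,0],[28,-4,-12,0,0],[32,-5,-16,0,0],[36,-6,-20,0,0],[38,-6,-23,0,0],[40,-6,-26,0,0]]' 60
python3 - <<'E'
from fit import *
c=cam('scene')
save(c,'s14',(190,130,290,250),5)
s=bot.read_state();print(s['tool_pos'],s['wrist_force'],s['time'])
E
```

```text
time: 26.05
tool_pos: [0.5775, -0.0527, 0.1265]
tcp_rot: [-0.165, -2.132, 2.133]
wrist_force: [-10.9, -0.5, 0.7]
width: -0.001
[ 0.5776672  -0.05270376  0.12618551] [-8.88526034  0.12239987  0.14765933] 26.1
```

View pics/s14.png

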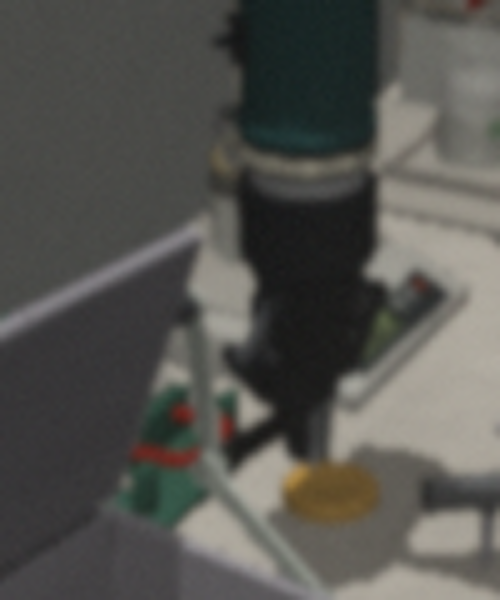

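```bash
python3 -m jog '[[-6,1,0,0,0],[-8,1,15,0,0],[-8,1,35,0,0],[-8,1,50,0,0],[0,0,50,0,0],[12,-2,50,0,0],[20,-3,50,0,0],[21,-3,42,0,0],[21,-3,35,0,0],[21,-3,29,0,0]]' 60
python3 - <<'E'
from fit import *
c=cam('scene')
save(c,'s15',(190,130,290,250),5)
s=bot.read_state();print(s['tool_pos'],s['wrist_force'],s['time'])
E
```

```text
time: 27.35
tool_pos: [0.6022, -0.0573, 0.1576]
tcp_rot: [-0.176, -2.134, 2.14]
wrist_force: [-2.8, -7.9, 1.3]
width: 0.001
[ 0.60099111 -0.0574032   0.1559115 ] [-2.16819493 -8.08148584 -1.79503379] 27.4
```

View pics/s15.png

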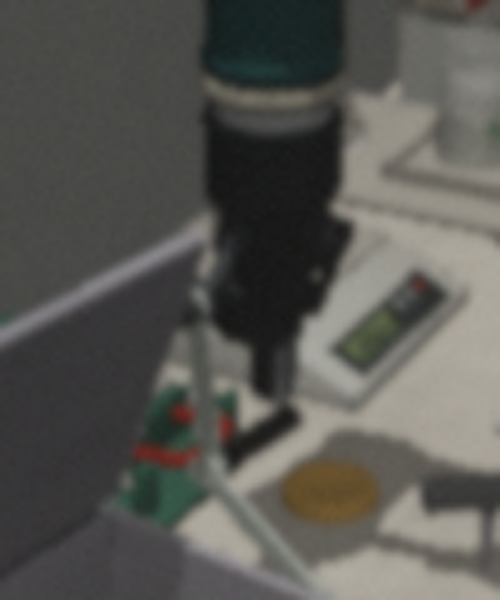

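The wrist shows -8 N in y, because the gripper's left knuckle leans on the upper link at crop (225,290). I'll back out to the right and turn the hand 90° so its narrow side faces the link.

```bash
python3 -m jog '[[-2,-12,4,0,0],[-2,-18,15,10,0],[-2,-18,20,20,0],[-2,-18,20,30,0],[-2,-18,20,40,0],[-2,-18,20,50,0],[-2,-18,20,60,0],[-2,-18,20,70,0],[-2,-18,20,80,0],[-2,-18,20,90,0]]' 60
python3 - <<'E'
from fit import *
d={n:cam(n) for n in('scene','top')}; c=d['scene']
save(c,'s16',(190,130,290,250),5); save(d['top'],'t16',(190,130,280,220),7)
s=bot.read_state();print(s['tool_pos'],s['wrist_force'],s['time'],s['q'])
E
```

```text
time: 28.65
tool_pos: [0.5994, -0.0738, 0.177]
tcp_rot: [-1.131, 1.325, -1.324]
wrist_force: [-0.4, -0.1, 1.1]
width: -0.001
[ 0.59943788 -0.07383237  0.17701982] [0.39423365 0.12630605 0.23796153] 28.75 [-1.63902610e-01  1.92464496e-01  1.84229984e+00  2.32989015e-04
  1.10744861e+00 -1.01587982e-03]
```

View pics/s16.png

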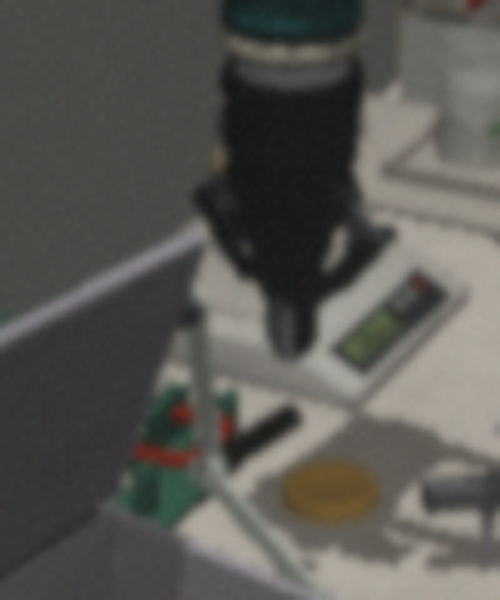

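```bash
python3 - <<'E'
from kin import *
c=cam('scene')
for t in (.2,.3,.35,.4,.45,.5):
    k=knee(t); print(t,k.round(),((proj(c,pose(pc,[(k[0],-126,k[1]),(k[0],-198,k[1])]))-[190,130]+.5)*5).round().tolist())
E
```

```text
0.2 [ 24. 134.] [[226.0, 450.0], [306.0, 399.0]]
0.3 [ 31. 127.] [[217.0, 458.0], [297.0, 406.0]]
0.35 [ 34. 124.] [[213.0, 462.0], [293.0, 410.0]]
0.4 [ 36. 120.] [[209.0, 466.0], [289.0, 415.0]]
0.45 [ 39. 116.] [[206.0, 471.0], [285.0, 419.0]]
0.5 [ 41. 112.] [[202.0, 476.0], [282.0, 424.0]]
```

```bash
python3 -m jog '[[-3,16,0,0,0],[-3,16,-10,0,0],[-3,16,-20,0,0],[-2,16,-24,0,0],[-1,16,-28,0,0],[1,16,-32,0,0],[3,15,-35,0,0],[4,15,-38,0,0],[6,15,-41,0,0],[7,15,-44,0,0]]' 60
python3 - <<'E'
from fit import *
d={n:cam(n) for n in('scene','top')}; c=d['scene']
save(c,'s17',(150,130,290,250),5)
s=bot.read_state();print(s['tool_pos'],s['wrist_force'],s['time'])
E
```

```text
time: 30.05
tool_pos: [0.6056, -0.0587, 0.1343]
tcp_rot: [-1.13, 1.331, -1.327]
wrist_force: [-6.8, -0.3, 10.6]
width: -0.001
[ 0.60573383 -0.05874184  0.13388497] [-5.27602546  0.73704328  9.00343566] 30.15
```

View pics/s17.png

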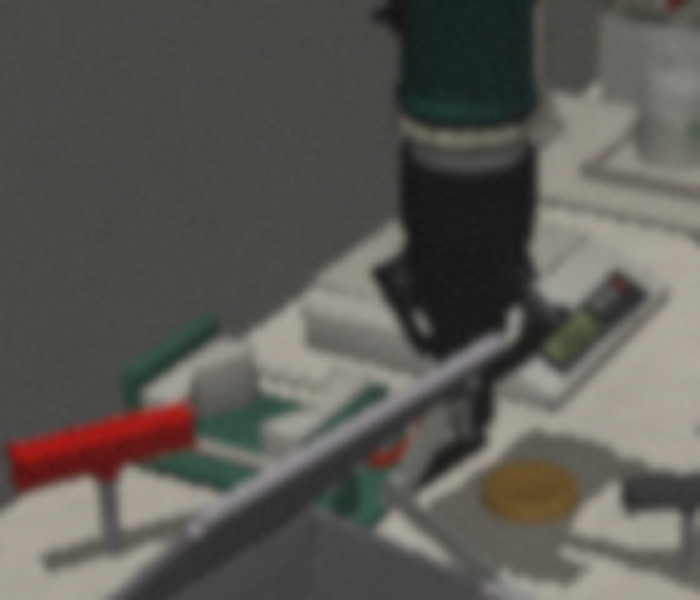

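```bash
python3 -m jog '[[0,0,-1,0,0],[0,0,-3,0,0],[0,0,-4,0,0],[0,0,-6,0,0],[0,0,-8,0,0],[0,0,-9,0,0],[1,0,-11,0,0],[1,0,-12,0,0],[1,0,-14,0,0],[1,0,-15,0,0]]' 60
python3 - <<'E'
from fit import *
d={n:cam(n) for n in('scene','top')}; c=d['scene']
save(c,'s18',(150,130,290,310),4)
s=bot.read_state();print(s['tool_pos'],s['wrist_force'],s['time'])
E
```

```text
time: 31.4
tool_pos: [0.6065, -0.0588, 0.119]
tcp_rot: [-1.13, 1.331, -1.327]
wrist_force: [-7.7, -0.5, 10.0]
width: 0.001
[ 0.60671667 -0.05879496  0.11878554] [-5.57195427  0.98696599  7.09952107] 31.5
```

View pics/s18.png

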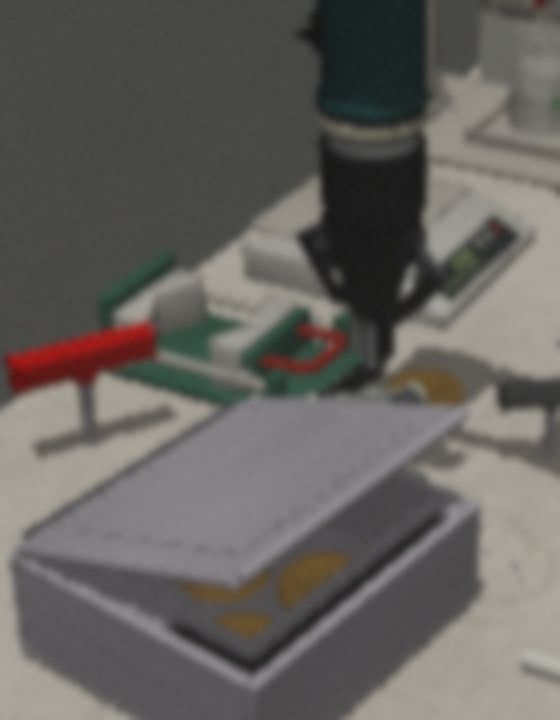

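```bash
python3 -m jog '[[0,0,-1,0,0],[0,0,-2,0,0],[0,0,-3,0,0],[0,0,-3,0,0],[0,0,-4,0,0],[0,0,-5,0,0],[0,0,-5,0,0],[0,0,-6,0,0],[0,0,-6,0,0],[0,0,-7,0,0]]' 60
python3 - <<'E'
from fit import *
d={n:cam(n) for n in('scene','top')}; c=d['scene']
save(c,'s19',(150,130,290,310),4)
s=bot.read_state();print(s['tool_pos'],s['wrist_force'],s['time'])
E
```

```text
time: 32.75
tool_pos: [0.6074, -0.0588, 0.1116]
tcp_rot: [-1.128, 1.329, -1.328]
wrist_force: [-2.8, 0.0, 5.5]
width: -0.001
[ 0.6075078  -0.05878359  0.11128047] [-3.08636136  0.57402949  3.38407761] 32.85
```

View pics/s19.png

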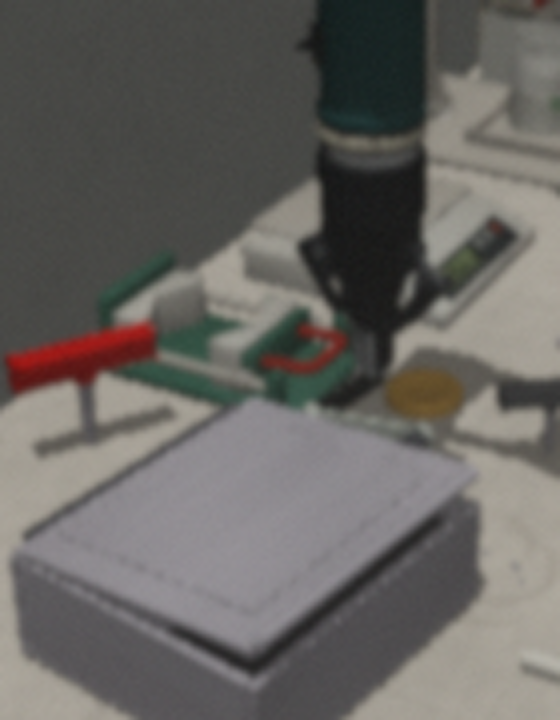

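```bash
python3 -m jog '[[0,0,25,0,0],[0,0,60,0,0],[-15,30,80,0,0],[-35,75,80,0,0],[-55,120,80,0,0],[-75,160,80,0,0],[-90,195,80,0,0],[-96,206,70,0,0],[-96,206,48,0,0],[-96,206,34,0,0]]' 60
python3 - <<'E'
from fit import *
d={n:cam(n) for n in('scene','top')}; c=d['scene']
save(c,'s20',(150,110,290,310),4)
s=bot.read_state();print(s['tool_pos'],s['wrist_force'],s['time'])
E
```

```text
time: 34.1
tool_pos: [0.5115, 0.1469, 0.1435]
tcp_rot: [-1.129, 1.329, -1.328]
wrist_force: [-0.8, 0.5, 0.4]
width: -0.004
[0.51048682 0.14640564 0.14265876] [-0.55489221  0.17201043  0.09089096] 34.2
```

View pics/s20.png

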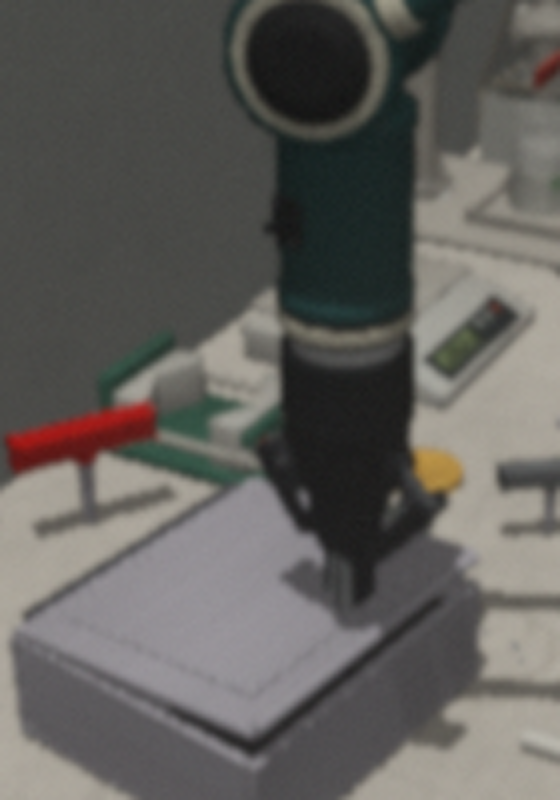

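```bash
python3 -m jog '[[0,0,-3,0,0],[0,0,-6,0,0],[0,0,-9,0,0],[0,0,-12,0,0],[0,0,-15,0,0],[0,0,-17,0,0],[0,0,-19,0,0],[0,0,-21,0,0],[0,0,-23,0,0],[0,0,-24,0,0]]' 60
python3 -m jog '[[0,0,-1,0,0],[0,0,-2,0,0],[0,0,-3,0,0],[0,0,-4,0,0],[0,0,-5,0,0],[0,0,-5,0,0],[0,0,-5,0,0],[0,0,-5,0,0],[0,0,-5,0,0],[0,0,-5,0,0]]' 60
```

```text
time: 35.45
tool_pos: [0.5118, 0.1474, 0.1212]
tcp_rot: [-1.128, 1.328, -1.328]
wrist_force: [-1.2, 1.3, 0.8]
width: 0.002
time: 36.7
tool_pos: [0.5119, 0.1474, 0.1163]
tcp_rot: [-1.128, 1.328, -1.328]
wrist_force: [0.3, 0.5, -0.4]
width: 0.001
```

```bash
python3 -m jog '[[0,0,-1,0,0],[0,0,-1,0,0],[0,0,-2,0,0],[0,0,-2,0,0],[0,0,-3,0,0],[0,0,-3,0,0],[0,0,-4,0,0],[0,0,-4,0,0],[0,0,-5,0,0],[0,0,-5,0,0]]' 60
python3 - <<'E'
from fit import *
d={n:cam(n) for n in('scene','top')}; c=d['scene']
save(c,'s21',(150,210,290,310),5.5)
s=bot.read_state();print(s['tool_pos'],s['wrist_force'],s['time'])
E
```

```text
time: 37.95
tool_pos: [0.5121, 0.1474, 0.1133]
tcp_rot: [-1.127, 1.328, -1.328]
wrist_force: [-4.8, -2.0, 14.3]
width: -0.003
[0.51210225 0.14740537 0.11331221] [-5.63313356 -1.65455802 14.55201195] 38.05
```

View pics/s21.png

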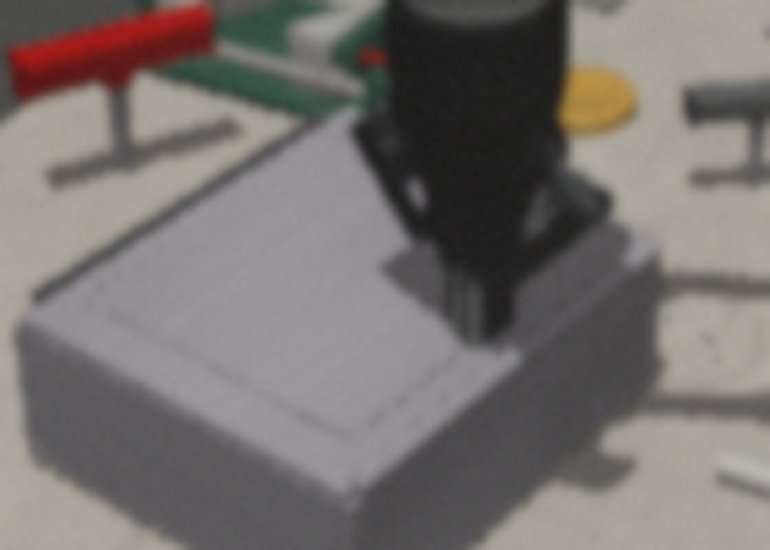

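```bash
python3 -m jog '[[0,0,-1,0,0],[0,0,-1,0,0],[0,0,-1,0,0],[0,0,2,0,0],[0,0,10,0,0],[0,0,35,0,0],[0,0,70,0,0],[-15,0,110,0,0],[-20,0,140,0,0],[-20,0,140,0,0]]' 60
python3 -m jog '[[0,-40,0,0,0],[0,-85,0,0,0],[0,-130,0,0,0],[0,-175,0,0,0],[0,-220,0,0,0],[0,-260,0,0,0],[0,-290,0,0,0],[0,-300,0,0,0],[0,-300,0,0,0],[0,-300,0,0,0]]' 60
python3 - <<'E'
from fit import *
d={n:cam(n) for n in('scene','top')}; pickle.dump(d,open('c9.pkl','wb'))
save(d['scene'],'s22',(150,160,350,310),4); save(d['top'],'t22',s=1.5); save(d['scene'],'s23',(150,210,260,320),6)
s=bot.read_state();print(s['tool_pos'],s['wrist_force'],s['time'])
E
```

```text
time: 39.3
tool_pos: [0.4934, 0.1479, 0.2544]
tcp_rot: [-1.122, 1.325, -1.33]
wrist_force: [0.3, -0.2, 0.0]
width: 0.004
time: 40.55
tool_pos: [0.4917, -0.1516, 0.2507]
tcp_rot: [-1.128, 1.329, -1.327]
wrist_force: [-0.3, 0.8, 0.1]
width: 0.002
[ 0.49188354 -0.15156664  0.25112553] [0.22255269 0.09735087 0.19381895] 40.65
```

View pics/s22.png

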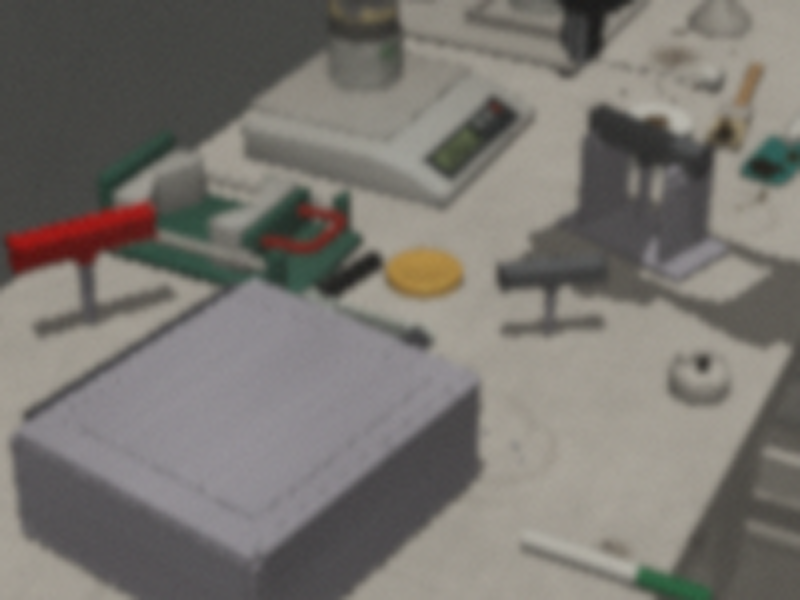

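View pics/s23.png

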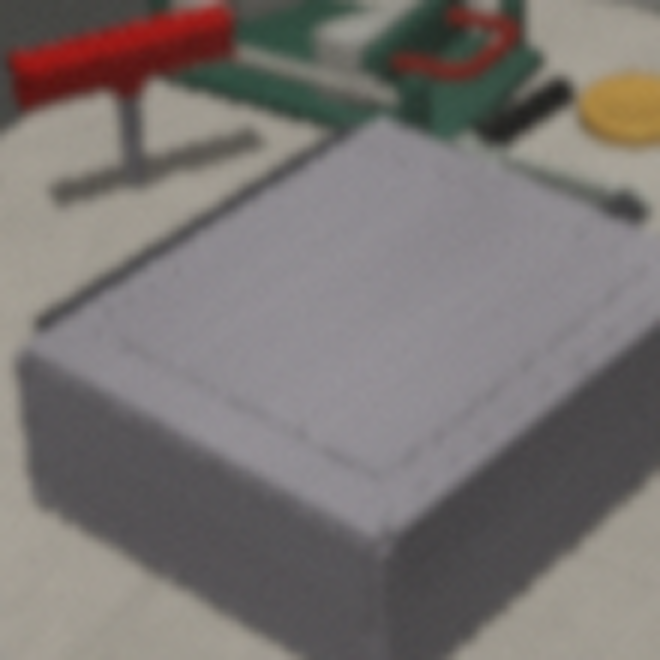

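View pics/t22.png

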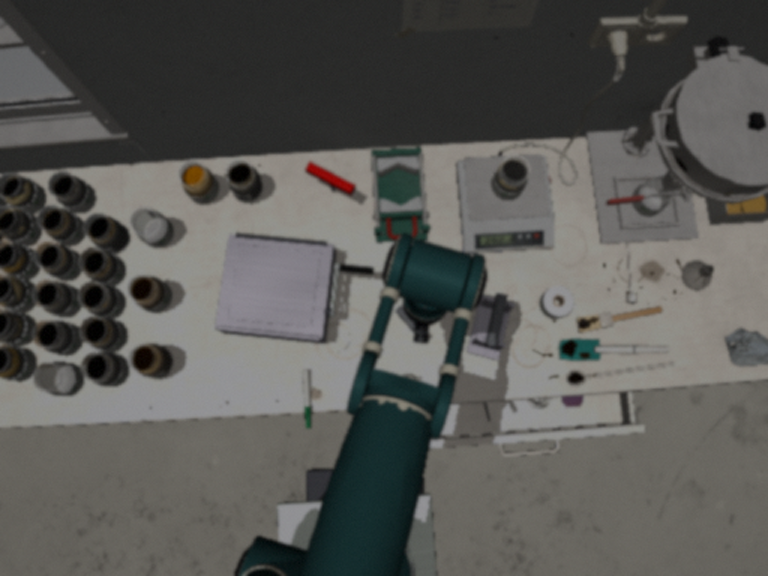

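The lid lies flush on the rim, the scraper is seated in its rest, and the roll, counter, pen, cap and look-alikes are where they were. I'm handing it in.

```bash
python3 -c "
from workcell import bot
print(bot.finish_job())"
```

```text
the job is handed in; nothing more can be done
None
```

The whole job was carried out in the order asked and handed in at about 41 s of the 72 s allowed. The hand-in gives no verdict.

- **Groove pass:** I took the larger grey scraper from its rest and ran the tip from the left end, round the front left corner, to about 2 mm past the right end point. It moved at about 5 cm/s with 6–9 N down on the floor at each reading. Tool height stayed within 0.2 mm at every reading, so the tip was on the floor throughout.
- **Scraper put back:** It went back into its rest at the same pose it was taken from, and I let go. The last picture shows it seated between the ears.
- **Stay and lid:** I broke the stay by pushing the knee rod, brought the lid most of the way down with it, then pressed the lid shut slowly with the fingertips. It stopped at about 14 N, and in the last picture it lies flush on the rim.
- **Other things:** The label roll, counter, cap, pen and look-alikes look unmoved in the last pictures, and the robot is touching nothing.

Two things did not go as planned:
- **Camera disagreement:** The two cameras disagreed by about 4 mm on where the chest stands. I settled it with a light touch on the groove's inner wall before the pass.
- **Contact with the stay:** While moving onto the rod, the gripper's knuckle leaned on the stay's upper link with about 8 N, under the 40 N limit. I backed out and turned the hand 90°.

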